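Unlatch the lathe chest and fetch the brass-nosed chuck

ROBOT

A 7-joint arm with a two-finger parallel gripper is mounted at the origin on the work surface. World frame = base frame: x ahead of the robot, y to its left, z up, the work surface at z = 0. Lengths are in m, angles in rad, forces in N, time in s.
With the tool pointing down it reaches from about 0.4 to 0.85 m from the base axis. Payload 10.4 kg.
Tool frame: the origin (TCP) lies on the mounting face of the last link; the fingertips stand r.tips_ahead ahead of it and the grasp point (between the pads) lies 164 mm ahead of it (r.tips_ahead is the distance from the TCP to the fingertips, in m); z points along the fingers, y is the line along which they close (so a half turn about z gives the same grasp; the last joint's range is limited). The gripper opens to 87 mm and grips with 3 to 60 N. Pads are 19 mm wide; open, the fingers measure 117 mm over their backs; the gripper's body (75 mm by 190 mm) begins 51 mm behind the grasp point.
Start: joints at [-1.219, 0.332, -0.065, 1.46, 0.022, 1.35, -0.088], TCP at [0.229, 0.582, 0.405] pointing down, gripper open.
Joint ranges: [-2.6, 2.6], [-0.5, 2.12], [-1.47, 1.34], [0.16, 2.42], [-1.27, 4.41], [0.06, 2.06], [-2.6, 2.6]. Speed limits (rad/s): [2.22, 2.22, 2.79, 2.79, 3.14, 3.14, 3.14].

INTERFACE

Orientations are given as a unit quaternion [x, y, z, w].
In Python, from bench import telemetry, imaging, job, r gives the robot as it stands.
- The arm moves only by the tool move_arm, never from a script. Its argument "steps" is a list of rows, each an object of numbers: "dx", "dy", "dz": the shift along the tool's x, y, z in cm; "spin": the turn about the tool's z in rad. In form: [{"dx": .., "dy": .., "dz": .., "spin": ..}, ...]. A call has 1 to 12 rows; each row shifts and turns the commanded pose from where the row before left it, along the tool's axes as they then stand; what a row does not reach is not made up. A row lasts 1/10 s, in which the tool goes at most 50 mm and 8.59 degrees, less where a joint would pass 70% of its speed; a pose out of reach is approached as far as the arm can. A call with a gripper value outside its range is refused whole. "claw" is the finger opening in cm, from 0 to 8.7, set as the call begins (left out, the last holds). The fingers move at their own pace and stop on an object; "squeeze" is the grip in N (left out, the last holds). Time passes only in rows, so rows that do not move let the fingers close. It gives the time, the measured TCP pose, the force, the opening and the grip force at its end, in the units of the state.
- telemetry.read_state(): the state, without advancing time (a new reading comes with each control period).
- imaging.camera(name): name is "scene" or "top" or "wrist"; returns a dict with "img" (480x640x3 uint8, red, green, blue), "camera_matrix" (3x3 intrinsics, pixels), "R" (3x3) and "t" (3): a world point X has camera coordinates R X + t. Camera axes: x right, y down, z forward; pixel columns grow to the right and rows downward; lengths in m; the calibration is good to about 2 mm. A picture is of the moment at which its call begins. There is no depth.
- job.close_job(): hands the job in; it is judged then, once.
The state is a dict: "time": time; "joint_positions": joint angles; "joint_vel": joint speeds; "joint_torque": joint torques, N m; "ee_pos": TCP position; "eef_rot": TCP orientation; "ft_force": force on the tool from outside, world axes, zero at the start; "torque": the same for the moment, N m; "width": finger opening in m; "grip_force": force on a finger pad.
Only numpy, scipy, OpenCV 4.12 (cv2) and the standard library are available. Lean on these libraries where they do the work, as an engineer would, in place of code of your own. Each camera call takes 0.05 s, during which the arm holds its last target. There are 200 camera calls.

TASK

Pull the red paddle in the sloping front of the blue chest to trip its latch, raise the lid with it until the lid stands fully open, then take out the brass-nosed chuck and set it down gently, upright, wholly on the round black pad, and let go. Leave the lid open, the black chuck standing in the chest, and the bowl, oil bottle and wood blank where they are.

Things in the scene. Friction and masses are not known exactly. Their poses are not given: they have to be found in the camera images.
- chest: Blue steel chest fixed to the bench, 230 deep (x) by 300 wide (y). Origin: centre of its underside; x to the back (hinge side), y across it, z up; it stands sideways, its front facing the robot's right (x points to the robot's left). Walls 4 thick, rim 110 high; a plywood floor inside, its top 45 above the bench. The shut lid's front slopes up at 38 degrees from the front rim (x=-115, z=110) to a flat top 202 high (from x=3 to x=115).
- recess (a point): Centre of the mouth of the open recess in the lid's sloping front (shut: chest x=-54, z=157; turns with the lid, its axes are the chest's when shut). The recess is 122 long up the slope, 124 wide (chest y), 36 deep square to the slope. The red paddle lies in it; reach in square to the slope, the tool leaning about 38 degrees, fingers pointing down and to the chest's back.
- hood (a point): Middle of the outer edge of the drip hood: a blue plate 150 wide (chest y), 4 thick, standing out 38 mm square to the slope just above the recess, 52 mm up the slope from the grip bar. It blocks a hand that comes straight down on the bar. Shut: chest x=-25, z=229.
- lid (a joint): Lid angle in rad: 0 shut, 1.4 fully open (its stop), turning about the hinge at the chest's back. The latch holds it shut until the paddle is pulled. Lid about 0.6 kg; a friction hinge holds it wherever it is left; about 10 N at the paddle raises it. Open, its front edge stands 340 above the bench, over the chest's back.
- lid_hinge (a point): Point on the lid's hinge axis: middle of the chest's back edge, chest x=115, z=110; the axis runs along chest y. The frame turns with the lid (the chest's axes when shut).
- paddle (a joint): Angle of the red paddle to the lid, rad: 0 at rest, 0.5 at its stop; the latch is free above about 0.35; a spring (2 to 5 N at the bar) returns it. Its pivot, along chest y, is at its lower end, 70 mm down the slope from the bar and 12 mm deeper (chest x=-85, z=108, lid shut): the bar swings out to the chest's front and up. Pulled on against the stop it raises the lid.
- bar (a point): Centre of the paddle's red round grip bar, 14 diameter, along chest y, 84 clear between cheeks; centre 8 below the slope's face, 28 above the recess floor. 38 free on either side of it along the slope for a finger: open the fingers only about 50. It can roll between the fingers. Frame: x up the slope, z square out of it (turns with lid and paddle). At rest: chest x=-38, z=160.
- brass_chuck: Collet chuck standing upright: round steel body, 46 in diameter and 30 high, a 41 diameter neck from 30 to 34, then a brass nose 44 in diameter from 34 to 54 high that tapers to 28 at the top, 62 high. About 0.4 kg. Origin: centre of its underside; z up. It stands on the plywood floor in the left or the right half of the chest, 54 to 70 mm from its middle line.
- black_chuck: The same shape and size, all black; stands in the other half of the chest and stays there. Origin: centre of its underside.
- pad: Round black rubber pad 130 in diameter, 5 thick, fixed to the bench. Origin: centre of its underside.
- bowl: Loose dark wooden bowl 120 wide, 50 high; origin: centre of its underside. Leave alone.
- oil: Loose green bottle 54 in diameter, 150 high; origin: centre of its underside. Leave alone.
- blank: Loose square wood blank 70 x 70 x 90 high; origin: centre of its underside. Leave alone.
Mind the look-alikes: they are no part of the job. Of the things that look like the pad, the smallest one is meant.

How it is judged:
On the way, in this order (a step that is already met when the one before it is completed fails the run):
1. the paddle is pulled far enough to trip the latch (joint above 0.35 rad) (value of joint paddle above 0.35 rad), for 0.05 s.
2. the lid is raised fully open (above 1.25 rad) (value of joint lid above 1.25 rad), for 0.2 s.
3. the brass-nosed chuck is lifted out of the chest (its underside above 0.115 m) (height (world z) of brass_chuck above 0.115 m), for 0.1 s.
At the end, for the whole second after the job is handed in: The lid stands open (above 1.2 rad); the brass-nosed chuck stands upright (within 0.1 rad) and still with its whole underside on the pad (axis within 42 mm of the pad's centre), released; the black chuck still stands in the chest within 30 mm of where it was (value of joint lid above 1.2 rad and horizontal distance between brass_chuck and pad below 0.042 m and angle between brass_chuck's own z axis and vertical below 0.1 rad and height (world z) of brass_chuck between 0.002 and 0.012 m and linear speed of brass_chuck below 0.02 m/s and angular speed of brass_chuck below 0.2 rad/s and distance of black_chuck from where it was at the start of the episode below 0.03 m and angle between black_chuck's own z axis and vertical below 0.15 rad); the robot touches nothing.
It fails at once if the brass-nosed chuck is dropped, thrown or knocked: it moves faster than 0.35 m/s without being held (contact force between the fingers and brass_chuck below 0.05 N and linear speed of brass_chuck above 0.35 m/s).
It fails at once if the bowl, the oil bottle, the wood blank or the black chuck is shifted by more than 30 mm (distance of any of bowl, oil, blank, black_chuck from where it was at the start of the episode above 0.03 m).
It fails at once if the bowl, the oil bottle, the wood blank or the black chuck is knocked over (angle between any of bowl, oil, blank, black_chuck's own z axis and vertical above 0.5 rad).
It also fails if it takes over 72 s, if anything falls off the work surface, if the arm or the gripper's body presses on something with over 40 N, if the wrist force passes 120 N, or if a joint passes its speed limit or range.

## Working session

There is one attempt and no reset: what is moved stays moved. The work goes in short steps, Python scripts to look and compute and a tool call to move; the robot and the scene stay as the last step left them, time stands still between calls to the robot, and variables do not carry over. Pictures are saved under pics/ and viewed, at most 10 in all, crops included, and the job is handed in when it is done.

Besides the shell and the picture viewer there is one more tool, called after "Call:" as a command line: name --argument value ..., lists and objects as JSON in quotes. move_arm: Moves the arm, as the interface text tells. Its arguments: {"type":"object","properties":{"steps":{"type":"array","items":{"type":"object","properties":{"dx":{"type":"number"},"dy":{"type":"number"},"dz":{"type":"number"},"spin":{"type":"number"}}}},"claw":{"type":"number"},"squeeze":{"type":"number"}},"required":["steps"]}

```bash
ls; mkdir -p pics; python3 - <<'E'
from bench import telemetry, imaging, job, r
import cv2,numpy as np,pickle
s=telemetry.read_state(); print({k:np.round(v,3) for k,v in s.items()}, r.tips_ahead)
d={n:imaging.camera(n) for n in("scene","top","wrist")}
pickle.dump(d,open("cam0.pkl","wb"))
for n,c in d.items(): print(n,np.round(c["camera_matrix"],1).tolist(),np.round(-c["R"].T@c["t"],3),np.round(c["R"],3).tolist())
for n in("scene","top"): cv2.imwrite(f"pics/{n}0.png",d[n]["img"][:,:,::-1])
E
```

```text
pics
{'time': np.float64(0.0), 'joint_positions': array([-1.219,  0.333, -0.065,  1.461,  0.022,  1.35 , -0.089]), 'joint_vel': array([ 0.   , -0.001, -0.001,  0.001, -0.001, -0.001, -0.   ]), 'joint_torque': array([-0.0000e+00, -6.2326e+01,  2.4000e-02, -3.8988e+01, -6.1000e-02,
        4.0000e-02,  0.0000e+00]), 'ee_pos': array([0.229, 0.581, 0.404]), 'eef_rot': array([ 0.186,  0.982, -0.001, -0.   ]), 'ft_force': array([ 0.458,  0.071, -0.478]), 'torque': array([-0.011,  0.013, -0.033]), 'grip_force': np.float64(0.0), 'width': np.float64(0.087)} 0.1822
scene [[602.0, 0.0, 319.5], [0.0, 602.0, 240.1], [0.0, 0.0, 1.0]] [ 0.791 -0.641  1.394] [[0.866, 0.501, 0.003], [0.435, -0.749, -0.5], [-0.248, 0.434, -0.866]]
top [[597.5, 0.0, 311.3], [0.0, 597.5, 231.8], [0.0, 0.0, 1.0]] [ 0.195 -0.004  1.527] [[-0.029, -0.999, 0.014], [-0.982, 0.026, -0.189], [0.189, -0.019, -0.982]]
wrist [[336.4, 0.0, 317.1], [0.0, 336.4, 238.8], [0.0, 0.0, 1.0]] [0.165 0.606 0.384] [[0.366, 0.93, -0.0], [0.9, -0.354, 0.254], [0.236, -0.094, -0.967]]
```

View pics/scene0.png

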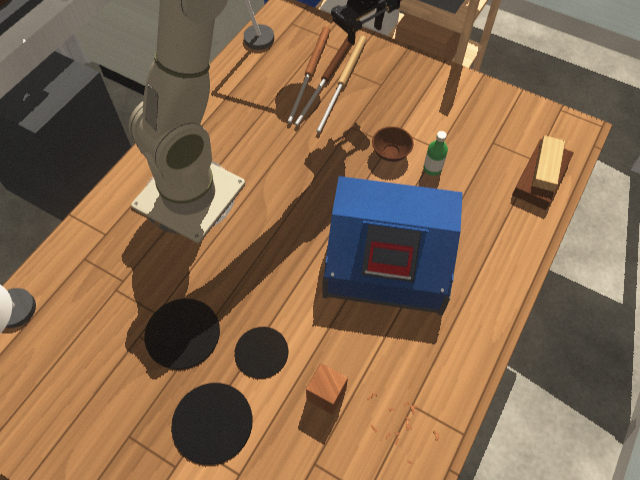

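View pics/top0.png

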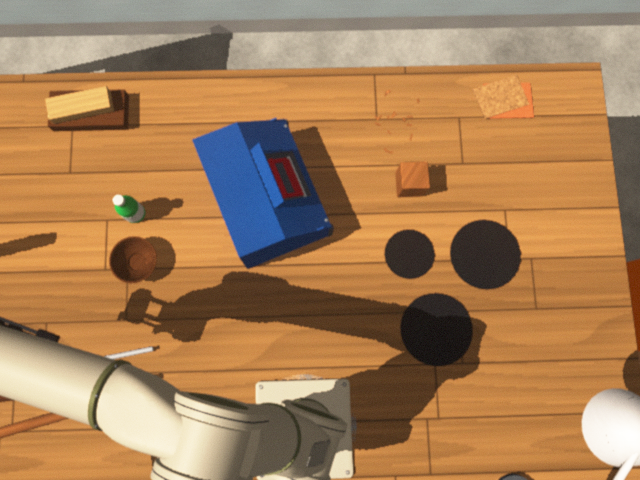

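The scene view shows the shut chest at (395,240) with its red paddle at (390,260). The small pad is at (261,352) in scene and (410,254) in top. I'll measure these and zoom in on the paddle.

```bash
cat > h.py <<'E'
import numpy as np,cv2,pickle
def ray(c,u,v):
    d=c["R"].T@np.linalg.inv(c["camera_matrix"])@np.array([u,v,1.]); return -c["R"].T@c["t"],d/np.linalg.norm(d)
def onz(c,u,v,z):
    o,d=ray(c,u,v); return o+d*(z-o[2])/d[2]
def tri(c1,p1,c2,p2):
    o1,d1=ray(c1,*p1);o2,d2=ray(c2,*p2)
    s=np.linalg.lstsq(np.c_[d1,-d2],o2-o1,rcond=None)[0]
    a,b=o1+s[0]*d1,o2+s[1]*d2; return (a+b)/2,np.linalg.norm(a-b)
def proj(c,X):
    p=c["camera_matrix"]@(c["R"]@np.asarray(X)+c["t"]); return p[:2]/p[2]
def blobs(m,mn=50):
    n,l,s,ce=cv2.connectedComponentsWithStats(m.astype(np.uint8)); return [(s[i].tolist(),ce[i].round(1).tolist()) for i in range(1,n) if s[i,4]>mn],l
E
python3 - <<'E'
from h import *
d=pickle.load(open("cam0.pkl","rb"))
for n in("scene","top"):
    c=d[n];hsv=cv2.cvtColor(c["img"],cv2.COLOR_RGB2HSV);H,S,V=cv2.split(hsv)
    red=((H<6)|(H>174))&(S>170)&(V>60); print(n,"red",blobs(red,40)[0])
    blue=(H>100)&(H<125)&(S>130); b,l=blobs(blue,800); print("blue",b)
    for s,ce in b:
        i=l[int(s[1]+s[3]/2),:]; 
        m=(l==l[blue&(l>0)][0]).astype(np.uint8)
    b=sorted(b,key=lambda t:-t[0][4])[0]; k=[j for j in range(1,l.max()+1) if (l==j).sum()==b[0][4]][0]
    ct=cv2.findContours((l==k).astype(np.uint8),cv2.RETR_EXTERNAL,cv2.CHAIN_APPROX_NONE)[0][0]
    print("poly",cv2.approxPolyDP(ct,4,True)[:,0].tolist())
    blk=(V<45)&(S<120); 
    for s,ce in blobs(blk,800)[0]: print("blk",s,ce,onz(c,*ce,0.005).round(3))
a=d["scene"]["img"][170:320,315:475];t=d["top"]["img"][110:275,185:340]
a=cv2.resize(a,(400,375),interpolation=3);t=cv2.resize(t,(400,425),interpolation=3)
P=np.zeros((425,800,3),np.uint8);P[:375,:400]=a;P[:,400:]=t;cv2.imwrite("pics/crop.png",P[:,:,::-1])
E
```

```text
scene red [([368, 242, 45, 34, 590], [389.6, 260.2])]
blue [([324, 177, 138, 118, 9973], [394.5, 229.3])]
poly [[339, 177], [324, 275], [330, 277], [333, 271], [334, 277], [349, 283], [355, 271], [353, 282], [376, 282], [371, 290], [381, 290], [382, 285], [384, 294], [391, 286], [394, 292], [404, 286], [409, 292], [409, 286], [439, 292], [443, 286], [445, 293], [452, 280], [461, 193]]
blk [331, 0, 69, 44, 1040] [359.9, 13.4] [0.065 0.897 0.005]
blk [0, 61, 131, 152, 10967] [57.6, 142.4] [-0.438 -0.044  0.005]
blk [144, 299, 76, 71, 4035] [181.2, 333.4] [ 0.232 -0.342  0.005]
blk [172, 384, 80, 80, 4980] [211.4, 423.9] [ 0.422 -0.483  0.005]
top red [([268, 158, 35, 40, 485], [285.4, 177.3])]
blue [([194, 120, 137, 144, 10661], [257.4, 189.2])]
poly [[284, 121], [236, 123], [194, 140], [239, 255], [258, 257], [245, 262], [259, 262], [318, 238], [314, 234], [330, 226], [323, 221], [325, 215], [291, 136], [282, 127]]
blk [401, 295, 71, 71, 3422] [435.9, 332.9] [ 0.22  -0.34   0.005]
```

View pics/crop.png

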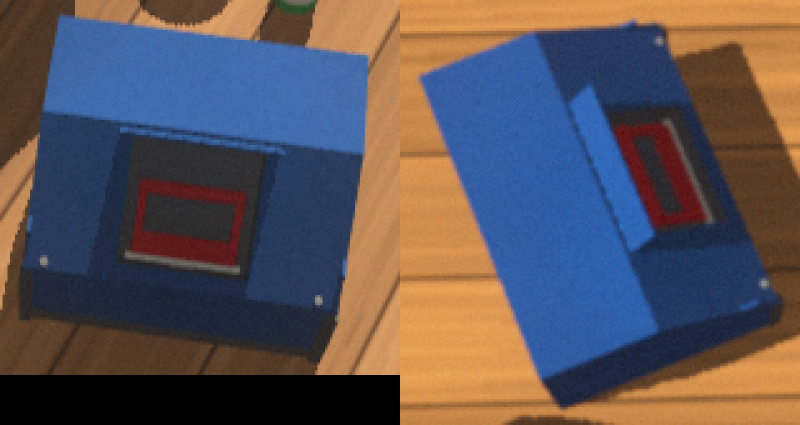

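The crop shows the red U-frame (bar on the upslope side, cheeks, base plate) inside the recess, with the hood above it. Next: the chest frame from the lid's corners.

```bash
python3 - <<'E'
from h import *
from bench import r
print([a for a in dir(r) if not a.startswith('_')])
d=pickle.load(open("cam0.pkl","rb"));s,t=d["scene"],d["top"]
# top-face corners: back-near, back-far, front-far, front-near (top view); scene back-near/back-far
T=[(241,257),(193.5,139.5),(238.5,123.5),(283.5,238.5)]
W=[onz(t,*p,.202) for p in T]
S=[(339.5,177.5),(461,193.5)]
print(np.round(W,3)); print([tri(t,T[i],s,S[i]) for i in (0,1)])
print([np.linalg.norm(W[i]-W[(i+1)%4]).round(3) for i in range(4)])
# fit chest pose (x,y,yaw)
M=np.array([[115,-150],[115,150],[3,150],[3,-150]])/1000.  # near side sign tbd
for sg in(1,-1):
    m=M*[1,sg]; A=np.array(W)[:,:2]; mc,ac=m.mean(0),A.mean(0); H=(m-mc).T@(A-ac); a=np.arctan2(H[0,1]-H[1,0],H[0,0]+H[1,1]); R=np.array([[np.cos(a),-np.sin(a)],[np.sin(a),np.cos(a)]]); e=(m-mc)@R.T+ac-A
    print(sg,a,np.degrees(a),(ac-R@mc).round(4),np.abs(e).max().round(4)); 
    if np.abs(e).max()<.03:
        o=ac-R@mc
        for n,p in(("bar",(-38,0,160)),("hood",(-25,0,229)),("pivot",(-85,0,108))):
            q=np.r_[o+R@(np.array(p[:2])/1000),p[2]/1000]; print(n,q.round(3),proj(s,q).round(1),proj(t,q).round(1))
# small pad
for n,(u,v),sz in(("scene",(261,352),40),("top",(410,254),36)):
    c=d[n];V=c["img"].max(2);m=np.zeros_like(V);m[v-sz:v+sz,u-sz:u+sz]=(V[v-sz:v+sz,u-sz:u+sz]<50)
    for st,ce in blobs(m,600)[0]: print("pad",n,st,ce,onz(c,*ce,.005).round(3))
E
```

```text
['PlanningError', 'tips_ahead']
[[0.397 0.129 0.202]
 [0.675 0.237 0.202]
 [0.712 0.132 0.202]
 [0.436 0.033 0.202]]
[(array([0.40007069, 0.131584  , 0.20032456]), np.float64(0.008122116853589567)), (array([0.6768163 , 0.23810014, 0.20104185]), np.float64(0.0029093373495611185))]
[np.float64(0.299), np.float64(0.111), np.float64(0.293), np.float64(0.104)]
1 -1.2128969883223137 -69.49387841499687 [0.5344 0.188 ] 0.1053
-1 1.9301422070496888 110.58900232401305 [0.5758 0.0775] 0.0053
bar [0.589 0.042 0.16 ] [389.1 247.8] [278.9 178.3]
hood [0.585 0.054 0.229] [392.8 227.9] [272.4 171.9]
pivot [ 0.606 -0.002  0.108] [384.7 275.4] [297.5 177.2]
pad scene [235, 327, 53, 51, 1915] [259.8, 353.3] [ 0.426 -0.288  0.005]
```

Call:
move_arm --steps '[{"dx":4.7,"dy":-0.07},{"dx":4.7,"dy":-0.07},{"dx":4.7,"dy":-0.07},{"dx":4.7,"dy":-0.07},{"dx":4.7,"dy":-0.07},{"dx":4.7,"dy":-0.07},{"dx":4.7,"dy":-0.07},{"dx":4.7,"dy":-0.07},{"dx":4.7,"dy":-0.07},{"dx":4.7,"dy":-0.07},{"dx":4.7,"dy":-0.07},{"dx":4.7,"dy":-0.07}]' --claw 5

```text
$.steps[0]: bad value
```

Call:
move_arm --steps '[{"dx":4.7,"dy":-0.1,"dz":0,"spin":0},{"dx":4.7,"dy":-0.1,"dz":0,"spin":0},{"dx":4.7,"dy":-0.1,"dz":0,"spin":0},{"dx":4.7,"dy":-0.1,"dz":0,"spin":0},{"dx":4.7,"dy":-0.1,"dz":0,"spin":0},{"dx":4.7,"dy":0,"dz":0,"spin":0},{"dx":4.7,"dy":0,"dz":0,"spin":0},{"dx":4.7,"dy":0,"dz":0,"spin":0},{"dx":4.7,"dy":0,"dz":0,"spin":0},{"dx":4.7,"dy":0,"dz":0,"spin":0},{"dx":4.7,"dy":0,"dz":0,"spin":0},{"dx":4.7,"dy":0,"dz":0,"spin":0}]' --claw 5

```text
time: 1.35
ee_pos: [-0.2993, 0.7837, 0.4047]
eef_rot: [0.187, 0.982, 0.0, 0.0]
ft_force: [-0.6, 1.9, 0.9]
width: 0.0497
grip_force: 0.0
```

Call:
move_arm --steps '[{"dx":2.7,"dy":3.0,"dz":0,"spin":0},{"dx":2.7,"dy":3.0,"dz":0,"spin":0},{"dx":2.7,"dy":3.0,"dz":0,"spin":0},{"dx":2.7,"dy":3.0,"dz":0,"spin":0}]'

```text
time: 1.75
ee_pos: [-0.2962, 0.8379, 0.3918]
eef_rot: [0.206, 0.979, 0.003, -0.012]
ft_force: [1.9, 0.1, -0.1]
width: 0.0498
grip_force: 0.0
```

```bash
cat > st.py <<'E'
from bench import telemetry
import numpy as np
from scipy.spatial.transform import Rotation as Ro
s=telemetry.read_state(); R=Ro.from_quat(s["eef_rot"]).as_matrix()
print("t",s["time"],"p",np.round(s["ee_pos"],4),"q",np.round(s["joint_positions"],3),"F",np.round(s["ft_force"],1),"w",round(s["width"],4),s["grip_force"])
print("axes x,y,z",R.T.round(3).tolist(),"tilt",np.degrees(np.arccos(-R[2,2])).round(1),"az",np.degrees(np.arctan2(R[1,2],R[0,2])).round(1),"grasp",(np.array(s["ee_pos"])+.164*R[:,2]).round(4))
E
python3 st.py
```

```text
t 1.75 p [-0.2962  0.8379  0.3918] q [-2.001  1.157  0.426  0.195 -0.417  1.787 -0.766] F [ 1.9  0.1 -0.1] w 0.0498 0.0
axes x,y,z [[-0.915, 0.402, 0.025], [0.402, 0.915, 0.002], [-0.022, 0.011, -1.0]] tilt 1.4 az 152.5 grasp [-0.2998  0.8398  0.2279]
```

Orientation gives way at the reach limit, and the next row starts from the pose that was reached. That should let me lean the tool. I'll try going up along the limit, where joint 6's stop should lean the fingers outward.

Call:
move_arm --steps '[{"dx":0.6,"dy":0.7,"dz":-4.5,"spin":0},{"dx":0.6,"dy":0.7,"dz":-4.5,"spin":0},{"dx":0.6,"dy":0.7,"dz":-4.5,"spin":0},{"dx":0.6,"dy":0.7,"dz":-4.5,"spin":0},{"dx":0.6,"dy":0.7,"dz":-4.5,"spin":0},{"dx":0.6,"dy":0.7,"dz":-4.5,"spin":0}]'

```text
time: 2.35
ee_pos: [-0.262, 0.7645, 0.598]
eef_rot: [0.207, 0.976, 0.046, -0.037]
ft_force: [-0.2, 0.2, 0.3]
width: 0.0497
grip_force: 0.0
```

```bash
python3 st.py
```

```text
t 2.35 p [-0.262   0.7645  0.598 ] q [-2.03   0.989  1.221  0.161 -1.154  1.974 -0.714] F [-0.2  0.2  0.3] w 0.0497 0.0
axes x,y,z [[-0.911, 0.402, 0.092], [0.409, 0.91, 0.074], [-0.054, 0.105, -0.993]] tilt 6.8 az 117.2 grasp [-0.2709  0.7817  0.4351]
```

Call:
move_arm --steps '[{"dx":1.0,"dy":1.2,"dz":-4.5,"spin":0},{"dx":1.0,"dy":1.2,"dz":-4.5,"spin":0},{"dx":1.0,"dy":1.2,"dz":-4.5,"spin":0},{"dx":1.0,"dy":1.2,"dz":-4.5,"spin":0},{"dx":1.0,"dy":1.2,"dz":-4.5,"spin":0},{"dx":1.0,"dy":1.2,"dz":-4.5,"spin":0}]'

```text
time: 2.95
ee_pos: [-0.2187, 0.6647, 0.7639]
eef_rot: [0.207, 0.97, 0.105, -0.074]
ft_force: [0.2, 0.0, 0.4]
width: 0.05
grip_force: 0.0
```

```bash
python3 st.py
```

```text
t 2.95 p [-0.2187  0.6647  0.7639] q [-2.043  0.768  1.268  0.161 -1.161  2.058 -0.705] F [0.2 0.  0.4] w 0.05 0.0
axes x,y,z [[-0.904, 0.385, 0.186], [0.416, 0.893, 0.174], [-0.099, 0.235, -0.967]] tilt 14.8 az 112.9 grasp [-0.235   0.7031  0.6053]
```

Call:
move_arm --steps '[{"dx":1.5,"dy":1.8,"dz":-4.3,"spin":0},{"dx":1.5,"dy":1.8,"dz":-4.3,"spin":0},{"dx":1.5,"dy":1.8,"dz":-4.3,"spin":0},{"dx":1.5,"dy":1.8,"dz":-4.3,"spin":0},{"dx":1.5,"dy":1.8,"dz":-4.3,"spin":0},{"dx":1.5,"dy":1.8,"dz":-4.3,"spin":0},{"dx":1.5,"dy":1.8,"dz":-4.3,"spin":0},{"dx":1.5,"dy":1.8,"dz":-4.3,"spin":0}]'

```text
time: 3.75
ee_pos: [-0.1622, 0.5339, 0.9138]
eef_rot: [0.203, 0.95, 0.2, -0.129]
ft_force: [-0.1, -0.4, 0.6]
width: 0.0495
grip_force: 0.0
```

```bash
python3 st.py
```

```text
t 3.75 p [-0.1622  0.5339  0.9138] q [-2.067  0.502  0.999  0.161 -0.85   2.058 -0.716] F [-0.1 -0.4  0.6] w 0.0495 0.0
axes x,y,z [[-0.884, 0.334, 0.327], [0.438, 0.837, 0.328], [-0.164, 0.433, -0.886]] tilt 27.6 az 110.8 grasp [-0.1891  0.6049  0.7684]
```

Call:
move_arm --steps '[{"dx":2.0,"dy":2.4,"dz":-3.8,"spin":0},{"dx":2.0,"dy":2.4,"dz":-3.8,"spin":0},{"dx":2.0,"dy":2.4,"dz":-3.8,"spin":0},{"dx":2.0,"dy":2.4,"dz":-3.8,"spin":0},{"dx":2.0,"dy":2.4,"dz":-3.8,"spin":0}]'

```text
time: 4.25
ee_pos: [-0.1291, 0.4617, 0.9764]
eef_rot: [0.201, 0.932, 0.256, -0.161]
ft_force: [-0.1, 0.0, 0.8]
width: 0.05
grip_force: 0.0
```

```bash
python3 st.py
```

```text
t 4.25 p [-0.1291  0.4617  0.9764] q [-2.1    0.41   1.339  0.162 -1.132  2.058 -0.688] F [-0.1  0.   0.8] w 0.05 0.0
axes x,y,z [[-0.867, 0.292, 0.404], [0.458, 0.788, 0.412], [-0.198, 0.542, -0.817]] tilt 35.3 az 110.0 grasp [-0.1615  0.5506  0.8425]
```

Call:
move_arm --steps '[{"dx":2.3,"dy":2.6,"dz":-3.5,"spin":0},{"dx":2.3,"dy":2.6,"dz":-3.5,"spin":0}]'

```text
time: 4.45
ee_pos: [-0.1177, 0.4319, 0.9965]
eef_rot: [0.199, 0.925, 0.273, -0.173]
ft_force: [0.4, -0.2, -0.3]
width: 0.05
grip_force: 0.0
```

```bash
python3 st.py
```

```text
t 4.45 p [-0.1177  0.4319  0.9965] q [-2.118  0.365  1.339  0.162 -1.114  2.058 -0.688] F [ 0.4 -0.2 -0.3] w 0.05 0.0
axes x,y,z [[-0.861, 0.274, 0.429], [0.463, 0.771, 0.436], [-0.211, 0.574, -0.791]] tilt 37.7 az 110.2 grasp [-0.1523  0.5261  0.8668]
```

Call:
move_arm --steps '[{"dx":-4.5,"dy":1.3,"dz":0.7,"spin":0},{"dx":-4.5,"dy":1.3,"dz":0.7,"spin":0},{"dx":-4.5,"dy":1.3,"dz":0.7,"spin":0},{"dx":-4.5,"dy":1.3,"dz":0.7,"spin":0},{"dx":-4.5,"dy":1.3,"dz":0.7,"spin":0},{"dx":-4.5,"dy":1.3,"dz":0.7,"spin":0},{"dx":-4.5,"dy":1.3,"dz":0.7,"spin":0},{"dx":-4.5,"dy":1.3,"dz":0.7,"spin":0},{"dx":-4.5,"dy":1.3,"dz":0.7,"spin":0},{"dx":-4.5,"dy":1.3,"dz":0.7,"spin":0},{"dx":-4.5,"dy":1.3,"dz":0.7,"spin":0},{"dx":-4.5,"dy":1.3,"dz":0.7,"spin":0}]'

```text
time: 5.65
ee_pos: [0.3251, 0.4181, 0.7812]
eef_rot: [0.213, 0.914, 0.292, -0.185]
ft_force: [1.0, -0.2, 0.8]
width: 0.0501
grip_force: 0.0
```

```bash
cat >> st.py <<'E'
import sys
if len(sys.argv)>3:
    D=np.array(list(map(float,sys.argv[1:4])))-(np.array(s["ee_pos"]) if len(sys.argv)<5 else np.array(s["ee_pos"])+.164*R[:,2])
    print("to go cm tool",(R.T@D*100).round(2),"len",(np.linalg.norm(D)*100).round(1))
E
python3 st.py .645 -.11 .4
```

```text
t 5.65 p [0.3251 0.4181 0.7812] q [-2.599 -0.339  1.339  1.116 -0.118  1.552 -0.096] F [ 1.  -0.2  0.8] w 0.0501 0.0
axes x,y,z [[-0.841, 0.281, 0.463], [0.497, 0.739, 0.455], [-0.214, 0.613, -0.761]] tilt 40.5 az 109.3 grasp [0.29   0.5186 0.6564]
to go cm tool [-59.37 -40.46 -10.22] len 72.6
```

Call:
move_arm --steps '[{"dx":-1.1,"dy":0.2,"dz":4.7,"spin":0},{"dx":-1.1,"dy":0.2,"dz":4.7,"spin":0},{"dx":-1.1,"dy":0.2,"dz":4.7,"spin":0},{"dx":-1.1,"dy":0.2,"dz":4.7,"spin":0},{"dx":-1.1,"dy":0.2,"dz":4.7,"spin":0},{"dx":-1.1,"dy":0.2,"dz":4.7,"spin":0}]'

```text
time: 6.25
ee_pos: [0.2786, 0.5114, 0.5358]
eef_rot: [0.22, 0.905, 0.32, -0.173]
ft_force: [0.4, -0.6, 0.2]
width: 0.0499
grip_force: 0.0
```

```bash
python3 st.py .645 -.11 .4
```

```text
t 6.25 p [0.2786 0.5114 0.5358] q [-2.6   -0.361  1.339  1.677 -0.1    0.936 -0.035] F [ 0.4 -0.6  0.2] w 0.0499 0.0
axes x,y,z [[-0.843, 0.288, 0.454], [0.509, 0.698, 0.503], [-0.172, 0.656, -0.735]] tilt 42.7 az 104.7 grasp [0.2504 0.6189 0.4152]
to go cm tool [-54.96 -31.55 -37.04] len 73.4
```

```bash
cat > kin.py <<'E'
import numpy as np
from scipy.spatial.transform import Rotation as Ro
Q=[[-1.219,.333,-.065,1.461,.022,1.35,-.089],[-2.001,1.157,.426,.195,-.417,1.787,-.766],[-2.03,.989,1.221,.161,-1.154,1.974,-.714],[-2.067,.502,.999,.161,-.85,2.058,-.716],[-2.118,.365,1.339,.162,-1.114,2.058,-.688],[-2.599,-.339,1.339,1.116,-.118,1.552,-.096],[-2.6,-.361,1.339,1.677,-.1,.936,-.035]]
P=[[.229,.581,.404],[-.2962,.8379,.3918],[-.262,.7645,.598],[-.1622,.5339,.9138],[-.1177,.4319,.9965],[.3251,.4181,.7812],[.2786,.5114,.5358]]
O=[[.186,.982,-.001,0],[.206,.979,.003,-.012],[.207,.976,.046,-.037],[.203,.95,.2,-.129],[.199,.925,.273,-.173],[.213,.914,.292,-.185],[.22,.905,.32,-.173]]
def rots(q,s):
    R=Ro.identity();L=[]
    for i in range(7):
        R=R*Ro.from_rotvec((q[i]*s[i])*np.array([[0,0,1],[0,1,0]][i%2])); L.append(R)
    return L
E
python3 - <<'E'
from kin import *
import itertools
best=[]
for s in itertools.product((1,-1),repeat=7):
    E=[(rots(q,s)[-1].inv()*Ro.from_quat(o)) for q,o in zip(Q,O)]
    m=Ro.concatenate(E).mean(); best.append((max((m.inv()*e).magnitude() for e in E),s,m.as_rotvec().round(3)))
best.sort(key=lambda b:b[0]); print(best[:4])
s=best[0][1]
# positions: p = sum R_k * offset_k ; unknown offsets in frames 0(base),1..7 ; linear LSQ with z and x offsets
A=[];b=[]
for q,p in zip(Q,P):
    L=[np.eye(3)]+[R.as_matrix() for R in rots(q,s)]
    A.append(np.hstack([L[0][:,2:3],L[2][:,[0,2]],L[4][:,[0,2]],L[6][:,[0,2]]]));b.append(p)
A=np.vstack(A);b=np.hstack(b);x,res,rk,sv=np.linalg.lstsq(A,b,rcond=None);print(x.round(4),rk,np.abs(A@x-b).max(),sv.round(2))
E
```

```text
[(0.001619147402940001, (-1, 1, -1, 1, -1, 1, -1), array([ 0.   , -0.   ,  1.571])), (0.2981122313689231, (1, -1, 1, -1, 1, -1, 1), array([ 0.174,  0.174, -0.643])), (0.7377551361883428, (1, 1, 1, 1, 1, 1, 1), array([-0.533,  0.532, -0.765])), (0.7889430424383391, (-1, -1, -1, -1, -1, -1, -1), array([-0.869, -0.002,  1.482]))]
[ 0.2592 -0.0228  0.4047  0.0253  0.4665 -0.0644  0.1287] 7 0.046650520881517166 [4.99 4.07 2.07 1.36 0.98 0.57 0.38]
```

```bash
python3 - <<'E'
from kin import *
from bench import telemetry
s=(-1,1,-1,1,-1,1,-1)
A=[];b=[]
for q,p in zip(Q,P):
    L=[np.eye(3)]+[R.as_matrix() for R in rots(q,s)]
    A.append(np.hstack([L[0][:,2:3],L[1][:,1:2],L[2][:,2:3],L[3][:,:2],L[4][:,[0,2]],L[5][:,:2],L[6][:,[0,2]]]));b.append(p)
A=np.vstack(A);b=np.hstack(b);x,res,rk,sv=np.linalg.lstsq(A,b,rcond=None);print("b z|1y|2z|3x 3y|4x 4z|5x 5y|6x 6z",x.round(4),rk,np.abs(A@x-b).max(),sv.round(3))
E
```

```text
b z|1y|2z|3x 3y|4x 4z|5x 5y|6x 6z [ 2.586e-01 -2.190e-02  4.494e-01  1.000e-04 -2.400e-02 -2.000e-04
  4.897e-01  2.000e-04 -3.000e-04  4.000e-04  1.707e-01] 11 0.00038759665500298635 [5.492 4.788 4.049 1.576 1.439 1.219 1.05  0.392 0.377 0.223 0.144]
```

```bash
cat >> kin.py <<'E'
SG=(-1,1,-1,1,-1,1,-1)
LO=np.array([-2.6,-.5,-1.47,.16,-1.27,.06,-2.6]);HI=np.array([2.6,2.12,1.34,2.42,4.41,2.06,2.6])
VM=.07*np.array([2.22,2.22,2.79,2.79,3.14,3.14,3.14])
def _ax(i,a):
    c,s=np.cos(a),np.sin(a)
    return np.array([[c,-s,0],[s,c,0],[0,0,1]]) if i%2==0 else np.array([[c,0,s],[0,1,0],[-s,0,c]])
OFF={1:(0,-.0219,0),2:(0,0,.4494),3:(0,-.024,0),4:(0,0,.4897),6:(0,0,.1707)}
def fk(q):
    R=np.eye(3);p=np.array([0,0,.2586])
    for i in range(7):
        R=R@_ax(i,SG[i]*q[i])
        if i+1 in OFF: p=p+R@np.array(OFF[i+1])
    return p,R@_ax(0,np.pi/2)
from scipy.optimize import least_squares
def ik(p,R,q0,lam=1e-3,box=None,w=.3):
    f=lambda q:(lambda a:np.r_[(a[0]-p),w*Ro.from_matrix(R.T@a[1]).as_rotvec(),lam*(q-q0)])(fk(q))
    lo,hi=(LO,HI) if box is None else (np.maximum(LO,q0-box),np.minimum(HI,q0+box))
    lo=np.minimum(lo,q0-1e-6);hi=np.maximum(hi,q0+1e-6)
    s=least_squares(f,q0,bounds=(lo,hi),xtol=1e-8);return s.x
def rows(q,steps,box=VM):
    for dx,dy,dz,sp in steps:
        p,R=fk(q);pt=p+R@np.array([dx,dy,dz])/100;Rt=R@_ax(0,sp)
        q=ik(pt,Rt,q,box=box)
    return q
E
cat > t.py <<'E'
from kin import *
q=np.array(Q[0])
for st in([(4.7,-.05,0,0)]*12+[(2.7,3,0,0)]*4,[(.6,.7,-4.5,0)]*6,[(1,1.2,-4.5,0)]*6,[(1.5,1.8,-4.3,0)]*8,[(2,2.4,-3.8,0)]*5+[(2.3,2.6,-3.5,0)]*2,[(-4.5,1.3,.7,0)]*12,[(-1.1,.2,4.7,0)]*6):
    q=rows(q,st);p,R=fk(q);print(q.round(2),p.round(3),"tilt",np.degrees(np.arccos(-R[2,2])).round(1))
# target IK
a=np.radians(110.6);c=np.array([np.cos(a),np.sin(a),0]);t=np.radians(38)
z=c*np.sin(t)-np.array([0,0,np.cos(t)]);u=c*np.cos(t)+np.array([0,0,np.sin(t)]);bar=np.array([.589,.042,.16])
rng=np.random.default_rng(0)
for sg in(1,-1):
    y=sg*u;Rt=np.c_[np.cross(y,z),y,z];sol=[]
    for k in range(40):
        q0=rng.uniform(LO,HI);x=ik(bar-.164*z,Rt,q0,lam=1e-5)
        p,R=fk(x)
        if np.linalg.norm(p-(bar-.164*z))<1e-3 and np.linalg.norm(R-Rt)<5e-3: sol.append(x)
    print(sg,len(sol));print(np.round(sol[:9],2))
E
python3 t.py
```

```text
[-2.03  1.2   0.61  0.16 -0.59  1.66 -0.74] [-0.326  0.858  0.383] tilt 8.9
[-2.06  0.98  1.27  0.16 -1.19  1.79 -0.7 ] [-0.295  0.78   0.617] tilt 18.3
[-2.09  0.72  1.27  0.16 -1.15  1.81 -0.69] [-0.249  0.67   0.814] tilt 31.9
[-2.18  0.4   1.27  0.16 -1.03  1.73 -0.69] [-0.173  0.487  1.017] tilt 53.9
[-2.53  0.14  1.27  0.16 -0.67  1.58 -0.71] [-0.104  0.314  1.14 ] tilt 75.7
[-2.6  -0.37  1.34  1.12 -0.51  1.03  0.08] [0.334 0.465 0.868] tilt 77.9
[-2.51 -0.08  1.34  1.44 -0.98  0.53  0.37] [0.248 0.601 0.753] tilt 82.8
1 20
[[-0.11  0.58  0.38  1.49 -0.73  1.57  2.36]
 [ 0.96  1.11 -1.47  1.42  0.44  1.51  1.53]
 [ 0.93  0.98 -1.31  1.42  0.28  1.46  1.64]
 [ 0.95  1.06 -1.41  1.42  0.38  1.49  1.58]
 [-0.34  0.66  0.72  1.5  -0.89  1.66  2.47]
 [ 0.93  0.99 -1.31  1.42  0.28  1.46  1.64]
 [ 0.95  1.03 -1.37  1.42  0.34  1.48  1.6 ]
 [ 0.51  0.61 -0.51  1.45 -0.32  1.43  2.07]
 [ 0.96  1.09 -1.44  1.42  0.42  1.5   1.55]]
-1 20
[[ 0.7   0.7  -0.81  1.44 -0.14  1.42 -1.2 ]
 [ 0.96  1.11 -1.47  1.42  0.44  1.51 -1.61]
 [ 0.44  0.59 -0.4   1.45 -0.38  1.44 -1.03]
 [-0.14  0.59  0.42  1.49 -0.75  1.58 -0.77]
 [ 0.45  0.6  -0.42  1.45 -0.37  1.44 -1.04]
 [ 0.39  0.58 -0.32  1.46 -0.42  1.45 -1.  ]
 [ 0.77  0.75 -0.92  1.43 -0.05  1.41 -1.26]
 [ 0.68  0.69 -0.77  1.44 -0.16  1.42 -1.19]
 [-0.12  0.58  0.38  1.49 -0.73  1.57 -0.78]]
```

```bash
sed -i 's/w=.3)/w=1.)/' kin.py; cat > s.py <<'E'
from kin import *
import time
def go(q,pt,n=40):
    k=0
    while k<n:
        p,R=fk(q);D=pt-p;L=np.linalg.norm(D)
        if L<.004: break
        st=R.T@D*min(1,.045/L)*100;q2=rows(q,[(*st,0)]);k+=1
        if np.linalg.norm(fk(q2)[0]-p)<.003: q=q2;break
        q=q2
    return q,k
tilt=lambda q:(lambda z:(np.degrees(np.arccos(-z[2])).round(1),np.degrees(np.arctan2(z[1],z[0])).round(1)))(fk(q)[1][:,2])
if __name__=="__main__":
    q0=np.array([-2.6,-.361,1.339,1.677,-.1,.936,-.035]);T=np.array([.645,-.11,.4])
    rng=np.random.default_rng(1);t0=time.time();res=[]
    while time.time()-t0<240:
        W=[]
        for _ in range(rng.integers(1,3)):
            az=rng.uniform(-.2,2.0);r=rng.uniform(.45,.85);W.append(np.array([r*np.cos(az),r*np.sin(az),rng.uniform(.35,.8)]))
        q,k=q0,0
        for w in W+[T]: q,n=go(q,w);k+=n
        e=np.linalg.norm(fk(q)[0]-T);res.append((e+.004*abs(tilt(q)[0]-38)+.002*abs(tilt(q)[1]-110.6),e.round(3),tilt(q),k,[w.round(2).tolist() for w in W],q.round(2).tolist()))
    res.sort(key=lambda a:a[0]);print(len(res));[print(x[1:]) for x in res[:6]]
E
python3 s.py; sed -i 's/,box=VM)/,box=VM)/' t.py; python3 t.py | head -7
```

```text
833
(np.float64(0.0), (np.float64(41.5), np.float64(105.7)), 41, [[-0.1, 0.62, 0.36], [-0.2, 0.46, 0.36]], [-0.29, 0.69, 0.88, 1.3, -1.01, 1.93, 1.62])
(np.float64(0.0), (np.float64(41.5), np.float64(105.1)), 39, [[-0.2, 0.46, 0.77]], [-0.27, 0.67, 0.85, 1.3, -1.0, 1.91, 1.61])
(np.float64(0.0), (np.float64(41.7), np.float64(105.0)), 40, [[-0.19, 0.57, 0.7], [-0.22, 0.5, 0.6]], [-0.28, 0.68, 0.86, 1.3, -1.01, 1.92, 1.62])
(np.float64(0.0), (np.float64(41.8), np.float64(105.0)), 44, [[-0.24, 0.61, 0.72], [-0.17, 0.45, 0.54]], [-0.28, 0.68, 0.86, 1.3, -1.01, 1.92, 1.62])
(np.float64(0.0), (np.float64(41.5), np.float64(104.4)), 39, [[-0.16, 0.48, 0.78]], [-0.39, 0.8, 1.12, 1.31, -1.16, 2.02, 1.7])
(np.float64(0.0), (np.float64(42.0), np.float64(105.4)), 37, [[-0.05, 0.61, 0.45], [-0.15, 0.46, 0.51]], [-0.28, 0.68, 0.87, 1.3, -1.01, 1.93, 1.62])
[-2.03  1.21  0.62  0.16 -0.59  1.78 -0.74] [-0.319  0.839  0.371] tilt 0.9
[-2.06  1.02  1.27  0.16 -1.19  2.03 -0.69] [-0.286  0.757  0.575] tilt 2.3
[-2.07  0.74  0.43  0.27 -0.34  2.06 -0.74] [-0.252  0.677  0.697] tilt 5.2
[-2.09  0.58  0.41  0.34 -0.28  2.06 -0.73] [-0.223  0.617  0.778] tilt 10.6
[-2.08  0.59  0.49  0.24 -0.37  2.06 -0.72] [-0.216  0.608  0.81 ] tilt 15.4
[-1.33  0.44  0.47  0.83 -0.43  1.75  0.17] [0.332 0.587 0.667] tilt 15.3
[-1.33  0.57  0.42  1.23 -0.46  1.25  0.33] [0.371 0.645 0.386] tilt 15.3
```

```bash
cat > s2.py <<'E'
from s import *
q0=np.array([-2.6,-.361,1.339,1.677,-.1,.936,-.035]);T=np.array([.645,-.11,.4])
for W in([(-.2,.46,.77)],[(-.2,.46,.5)],[(-.2,.46,.77),(.1,.5,.5)],[(-.2,.46,.77),(.15,.45,.6),(.45,.3,.5)],[(-.2,.46,.5),(.2,.5,.5),(.5,.3,.5)],[(-.2,.46,.77),(.2,.38,.6),(.45,.2,.5)]):
    q,k=q0,0
    for w in W+[T]: q,n=go(q,np.array(w));k+=n;print(w,k,fk(q)[0].round(2),tilt(q),q.round(2).tolist())
    print()
E
python3 s2.py
```

```text
(-0.2, 0.46, 0.77) 12 [-0.2   0.46  0.77] (np.float64(42.6), np.float64(104.7)) [-2.52, -0.18, 0.29, 1.33, 0.32, 1.28, -1.09]
[ 0.645 -0.11   0.4  ] 39 [ 0.64 -0.11  0.4 ] (np.float64(41.5), np.float64(105.0)) [-0.28, 0.68, 0.86, 1.3, -1.0, 1.91, 1.62]

(-0.2, 0.46, 0.5) 11 [-0.2   0.46  0.5 ] (np.float64(42.6), np.float64(104.7)) [-2.4, -0.25, 0.21, 1.95, 0.42, 0.76, -1.29]
[ 0.645 -0.11   0.4  ] 36 [ 0.64 -0.11  0.4 ] (np.float64(41.9), np.float64(105.1)) [-0.26, 0.66, 0.82, 1.3, -0.99, 1.9, 1.61]

(-0.2, 0.46, 0.77) 12 [-0.2   0.46  0.77] (np.float64(42.6), np.float64(104.7)) [-2.52, -0.18, 0.29, 1.33, 0.32, 1.28, -1.09]
(0.1, 0.5, 0.5) 21 [0.1 0.5 0.5] (np.float64(42.6), np.float64(104.7)) [-2.46, -0.42, 0.85, 1.93, 0.17, 0.77, -0.51]
[ 0.645 -0.11   0.4  ] 44 [ 0.46 -0.04  0.46] (np.float64(40.3), np.float64(99.3)) [-1.44, -0.5, 1.34, 1.81, -0.22, 1.49, 0.96]

(-0.2, 0.46, 0.77) 12 [-0.2   0.46  0.77] (np.float64(42.6), np.float64(104.7)) [-2.52, -0.18, 0.29, 1.33, 0.32, 1.28, -1.09]
(0.15, 0.45, 0.6) 21 [0.15 0.45 0.6 ] (np.float64(42.6), np.float64(104.7)) [-2.3, -0.5, 0.73, 1
[... 550 characters left out ...]
np.float64(42.5), np.float64(102.6)) [-2.12, -0.5, 1.34, 1.71, -0.16, 1.17, 0.4]
[ 0.645 -0.11   0.4  ] 45 [ 0.46 -0.04  0.47] (np.float64(40.4), np.float64(96.2)) [-1.44, -0.5, 1.34, 1.8, -0.22, 1.45, 0.96]

(-0.2, 0.46, 0.77) 12 [-0.2   0.46  0.77] (np.float64(42.6), np.float64(104.7)) [-2.52, -0.18, 0.29, 1.33, 0.32, 1.28, -1.09]
(0.2, 0.38, 0.6) 22 [0.2  0.38 0.6 ] (np.float64(42.6), np.float64(104.7)) [-1.9, -0.5, 0.59, 1.83, -0.1, 1.08, -0.17]
(0.45, 0.2, 0.5) 30 [0.45 0.2  0.5 ] (np.float64(42.6), np.float64(104.7)) [-1.86, -0.5, 1.25, 1.78, -0.24, 1.27, 0.55]
[ 0.645 -0.11   0.4  ] 44 [ 0.46 -0.04  0.47] (np.float64(40.2), np.float64(98.4)) [-1.44, -0.5, 1.34, 1.8, -0.22, 1.48, 0.96]
```

```bash
cat > s3.py <<'E'
from s import *
q0=np.array([-2.6,-.361,1.339,1.677,-.1,.936,-.035]);T=np.array([.645,-.11,.4])
def pol(r,a,z): a=np.radians(a);return (r*np.cos(a),r*np.sin(a),z)
for W in([(-.2,.46,.6),pol(.75,110,.5),pol(.75,80,.5),pol(.75,50,.5),pol(.75,20,.5)],[pol(.75,90,.5),pol(.75,60,.5),pol(.75,30,.5)],[pol(.6,120,.5),pol(.8,110,.4),pol(.75,80,.5),pol(.75,50,.5),pol(.75,20,.5)],[pol(.75,120,.5),pol(.75,80,.5),pol(.7,40,.5)]):
    q,k=q0,0
    for w in W+[T]: q,n=go(q,np.array(w));k+=n;print(np.round(w,2),k,np.linalg.norm(fk(q)[0]-w).round(3),tilt(q),q.round(2).tolist())
    print()
E
python3 s3.py
```

```text
[-0.2   0.46  0.6 ] 11 0.0 (np.float64(42.6), np.float64(104.7)) [-2.49, -0.27, 0.27, 1.76, 0.39, 0.96, -1.22]
[-0.26  0.7   0.5 ] 17 0.0 (np.float64(42.6), np.float64(104.7)) [-2.29, 0.34, 0.37, 1.37, -0.03, 0.71, -0.88]
[0.13 0.74 0.5 ] 26 0.0 (np.float64(42.6), np.float64(104.7)) [-1.62, 0.37, 0.32, 1.34, -0.58, 0.84, -0.02]
[0.48 0.57 0.5 ] 35 0.0 (np.float64(42.6), np.float64(104.7)) [-1.1, 0.48, 0.45, 1.2, -0.92, 1.24, 0.57]
[0.7  0.26 0.5 ] 44 0.0 (np.float64(42.6), np.float64(104.7)) [-0.57, 0.66, 0.61, 0.99, -1.1, 1.7, 0.97]
[ 0.64 -0.11  0.4 ] 53 0.0 (np.float64(42.6), np.float64(104.7)) [-0.2, 0.63, 0.71, 1.3, -0.95, 1.88, 1.57]

[0.   0.75 0.5 ] 9 0.0 (np.float64(42.7), np.float64(104.6)) [-2.29, 0.49, 1.02, 1.39, -0.87, 0.87, -0.02]
[0.38 0.65 0.5 ] 18 0.0 (np.float64(42.7), np.float64(104.6)) [-1.58, 0.55, 0.93, 1.28, -1.14, 1.23, 0.53]
[0.65 0.37 0.5 ] 27 0.0 (np.float64(42.7), np.float64(104.6)) [-0.92, 0.69, 0.91, 1.08, -1.27, 1.66, 0.91]
[ 0.64 -0.11  0.4 ] 38 0.0 (np.float64(42.7), np.float64(104.6)) [-0.34, 0.74, 1.0, 1.31, -1.1, 1.98, 1.66]

[-0.3   0.52  0.5 ] 1
[... 361 characters left out ...]
04.7)) [-0.94, 0.46, 0.21, 1.19, -0.8, 1.19, 0.52]
[0.7  0.26 0.5 ] 47 0.0 (np.float64(42.6), np.float64(104.7)) [-0.42, 0.62, 0.31, 0.98, -0.92, 1.63, 0.91]
[ 0.64 -0.11  0.4 ] 56 0.0 (np.float64(42.6), np.float64(104.7)) [-0.03, 0.57, 0.43, 1.29, -0.82, 1.8, 1.5]

[-0.37  0.65  0.5 ] 15 0.0 (np.float64(42.6), np.float64(104.7)) [-2.6, 0.37, 0.52, 1.37, 0.08, 0.74, -1.12]
[0.13 0.74 0.5 ] 27 0.0 (np.float64(42.6), np.float64(104.7)) [-1.72, 0.38, 0.46, 1.34, -0.65, 0.86, 0.02]
[0.54 0.45 0.5 ] 38 0.003 (np.float64(42.6), np.float64(104.7)) [-1.07, 0.44, 0.66, 1.32, -1.01, 1.38, 0.77]
[ 0.64 -0.11  0.4 ] 51 0.0 (np.float64(42.6), np.float64(104.7)) [-0.26, 0.67, 0.84, 1.3, -1.01, 1.92, 1.61]
```

```bash
python3 st.py -.26 .70 .5
```

```text
t 6.25 p [0.2786 0.5114 0.5358] q [-2.6   -0.361  1.339  1.677 -0.1    0.936 -0.035] F [ 0.4 -0.6  0.2] w 0.0499 0.0
axes x,y,z [[-0.843, 0.288, 0.454], [0.509, 0.698, 0.503], [-0.172, 0.656, -0.735]] tilt 42.7 az 104.7 grasp [0.2504 0.6189 0.4152]
to go cm tool [ 49.23 -16.07  24.25] len 57.2
```

Call:
move_arm --steps '[{"dx":4.1,"dy":-1.3,"dz":2.0,"spin":0},{"dx":4.1,"dy":-1.3,"dz":2.0,"spin":0},{"dx":4.1,"dy":-1.3,"dz":2.0,"spin":0},{"dx":4.1,"dy":-1.3,"dz":2.0,"spin":0},{"dx":4.1,"dy":-1.3,"dz":2.0,"spin":0},{"dx":4.1,"dy":-1.3,"dz":2.0,"spin":0},{"dx":4.1,"dy":-1.3,"dz":2.0,"spin":0},{"dx":4.1,"dy":-1.3,"dz":2.0,"spin":0},{"dx":4.1,"dy":-1.3,"dz":2.0,"spin":0},{"dx":4.1,"dy":-1.3,"dz":2.0,"spin":0},{"dx":4.1,"dy":-1.3,"dz":2.0,"spin":0},{"dx":4.1,"dy":-1.3,"dz":2.0,"spin":0}]'

```text
time: 7.45
ee_pos: [-0.2588, 0.7018, 0.506]
eef_rot: [0.22, 0.905, 0.32, -0.173]
ft_force: [-0.5, -0.0, 1.5]
width: 0.0503
grip_force: 0.0
```

```bash
python3 st.py .13 .74 .5
```

```text
t 7.45 p [-0.2588  0.7018  0.506 ] q [-2.573  0.395  0.77   1.382 -0.284  0.729 -0.715] F [-0.5 -0.   1.5] w 0.0503 0.0
axes x,y,z [[-0.844, 0.287, 0.453], [0.508, 0.698, 0.504], [-0.172, 0.655, -0.735]] tilt 42.7 az 104.7 grasp [-0.2869  0.8093  0.3853]
to go cm tool [-31.97  22.14  -3.74] len 39.1
```

Call:
move_arm --steps '[{"dx":-3.5,"dy":2.5,"dz":-0.4,"spin":0},{"dx":-3.5,"dy":2.5,"dz":-0.4,"spin":0},{"dx":-3.5,"dy":2.5,"dz":-0.4,"spin":0},{"dx":-3.5,"dy":2.5,"dz":-0.4,"spin":0},{"dx":-3.5,"dy":2.5,"dz":-0.4,"spin":0},{"dx":-3.5,"dy":2.5,"dz":-0.4,"spin":0},{"dx":-3.5,"dy":2.5,"dz":-0.4,"spin":0},{"dx":-3.5,"dy":2.5,"dz":-0.4,"spin":0},{"dx":-3.5,"dy":2.5,"dz":-0.4,"spin":0},{"dx":-3.9,"dy":0.7,"dz":-1.9,"spin":0},{"dx":-3.9,"dy":0.7,"dz":-1.9,"spin":0},{"dx":-3.9,"dy":0.7,"dz":-1.9,"spin":0}]'

```text
time: 8.65
ee_pos: [0.2501, 0.6868, 0.5026]
eef_rot: [0.22, 0.905, 0.32, -0.172]
ft_force: [0.9, 0.3, 0.8]
width: 0.0506
grip_force: 0.0
```

Call:
move_arm --steps '[{"dx":-3.9,"dy":0.7,"dz":-1.9,"spin":0},{"dx":-3.9,"dy":0.7,"dz":-1.9,"spin":0},{"dx":-3.9,"dy":0.7,"dz":-1.9,"spin":0},{"dx":-3.9,"dy":0.7,"dz":-1.9,"spin":0},{"dx":-3.9,"dy":0.7,"dz":-1.9,"spin":0},{"dx":-3.9,"dy":0.7,"dz":-1.9,"spin":0}]'

```text
time: 9.25
ee_pos: [0.4881, 0.5741, 0.5018]
eef_rot: [0.22, 0.905, 0.32, -0.172]
ft_force: [-0.5, 1.3, 0.1]
width: 0.05
grip_force: 0.0
```

```bash
python3 st.py .7 .26 .5
```

```text
t 9.25 p [0.4881 0.5741 0.5018] q [-1.206  0.529  0.655  1.192 -1.036  1.298  0.614] F [-0.5  1.3  0.1] w 0.05 0.0
axes x,y,z [[-0.844, 0.288, 0.453], [0.508, 0.698, 0.504], [-0.171, 0.655, -0.736]] tilt 42.6 az 104.7 grasp [0.46   0.6816 0.3811]
to go cm tool [-26.99 -11.26 -24.09] len 37.9
```

Call:
move_arm --steps '[{"dx":-3.4,"dy":-1.4,"dz":-3.0,"spin":0},{"dx":-3.4,"dy":-1.4,"dz":-3.0,"spin":0},{"dx":-3.4,"dy":-1.4,"dz":-3.0,"spin":0},{"dx":-3.4,"dy":-1.4,"dz":-3.0,"spin":0},{"dx":-3.4,"dy":-1.4,"dz":-3.0,"spin":0},{"dx":-3.4,"dy":-1.4,"dz":-3.0,"spin":0},{"dx":-3.4,"dy":-1.4,"dz":-3.0,"spin":0},{"dx":-3.4,"dy":-1.4,"dz":-3.0,"spin":0}]'

```text
time: 10.05
ee_pos: [0.7011, 0.2598, 0.4985]
eef_rot: [0.22, 0.905, 0.32, -0.172]
ft_force: [0.6, 0.8, 0.6]
width: 0.05
grip_force: 0.0
```

Call:
move_arm --steps '[{"dx":-1.3,"dy":-4.2,"dz":-2.0,"spin":0},{"dx":-1.3,"dy":-4.2,"dz":-2.0,"spin":0},{"dx":-1.3,"dy":-4.2,"dz":-2.0,"spin":0},{"dx":-1.3,"dy":-4.2,"dz":-2.0,"spin":0},{"dx":-1.3,"dy":-4.2,"dz":-2.0,"spin":0},{"dx":-1.3,"dy":-4.2,"dz":-2.0,"spin":0},{"dx":-1.3,"dy":-4.2,"dz":-2.0,"spin":0},{"dx":-1.3,"dy":-4.2,"dz":-2.0,"spin":0}]'

```text
time: 10.85
ee_pos: [0.644, -0.1095, 0.3995]
eef_rot: [0.22, 0.905, 0.32, -0.173]
ft_force: [0.9, -0.7, -0.5]
width: 0.0502
grip_force: 0.0
```

```bash
cat > cf.py <<'E'
import numpy as np
a=np.radians(110.6);O=np.array([.5758,.0775,0]);CX=np.array([np.cos(a),np.sin(a),0]);CY=np.array([-np.sin(a),np.cos(a),0])
def c2w(x,y,z): return O+CX*x/1000+CY*y/1000+np.array([0,0,z/1000])
def w2c(p): d=np.asarray(p)-O; return np.array([d@CX,d@CY,d[2]])*1000
U=CX*np.cos(np.radians(38))+np.array([0,0,np.sin(np.radians(38))])
E
cat >> st.py <<'E'
from cf import *
print("grasp in chest mm",w2c(np.array(s["ee_pos"])+.164*R[:,2]).round(1),"spin to y=-u",np.arctan2(U@R[:,0],-U@R[:,1]).round(3))
E
python3 st.py .645 -.11 .4
```

```text
t 10.85 p [ 0.644  -0.1095  0.3995] q [-0.236  0.65   0.782  1.306 -0.979  1.895  1.594] F [ 0.9 -0.7 -0.5] w 0.0502 0.0
axes x,y,z [[-0.844, 0.287, 0.453], [0.508, 0.699, 0.504], [-0.172, 0.655, -0.736]] tilt 42.6 az 104.7 grasp [ 0.6158 -0.002   0.2788]
to go cm tool [-0.08  0.04 -0.09] len 0.1
grasp in chest mm [-88.5  -9.5 278.8] spin to y=-u 2.327
```

Call:
move_arm --steps '[{"dx":0,"dy":0,"dz":0,"spin":0.145},{"dx":0,"dy":0,"dz":0,"spin":0.145},{"dx":0,"dy":0,"dz":0,"spin":0.145},{"dx":0,"dy":0,"dz":0,"spin":0.145},{"dx":0,"dy":0,"dz":0,"spin":0.145},{"dx":0,"dy":0,"dz":0,"spin":0.145},{"dx":0,"dy":0,"dz":0,"spin":0.145},{"dx":0,"dy":0,"dz":0,"spin":0.145}]'

```text
time: 11.65
ee_pos: [0.6446, -0.1078, 0.3997]
eef_rot: [0.682, 0.635, 0.172, -0.32]
ft_force: [-0.5, 0.2, -1.0]
width: 0.0502
grip_force: 0.0
```

Call:
move_arm --steps '[{"dx":0,"dy":0,"dz":0,"spin":0.145},{"dx":0,"dy":0,"dz":0,"spin":0.145},{"dx":0,"dy":0,"dz":0,"spin":0.145},{"dx":0,"dy":0,"dz":0,"spin":0.145},{"dx":0,"dy":0,"dz":0,"spin":0.145},{"dx":0,"dy":0,"dz":0,"spin":0.145},{"dx":0,"dy":0,"dz":0,"spin":0.145},{"dx":0,"dy":0,"dz":0,"spin":0.145}]'

```text
time: 12.45
ee_pos: [0.6446, -0.1078, 0.3997]
eef_rot: [0.918, 0.157, -0.032, -0.362]
ft_force: [-0.6, 0.1, -0.1]
width: 0.0496
grip_force: 0.0
```

```bash
python3 st.py .589 .042 .16 g; python3 - <<'E'
from bench import imaging
from h import *
from cf import *
from bench import telemetry
d={n:imaging.camera(n) for n in("wrist","scene","top")};pickle.dump(d,open("cam1.pkl","wb"))
for n in d:
    c=d[n];H,S,V=cv2.split(cv2.cvtColor(c["img"],cv2.COLOR_RGB2HSV))
    red=((H<6)|(H>174))&(S>170)&(V>60);print(n,blobs(red,40)[0],"bar pred",[proj(c,c2w(-38,y,160)).round(1).tolist() for y in(-42,0,42)])
w=d["wrist"]["img"].copy();s=cv2.resize(d["scene"]["img"][150:320,300:480],(508,480))
for y in(-42,0,42): cv2.circle(w,tuple(int(v) for v in proj(d["wrist"],c2w(-38,y,160))),4,(0,255,0),1)
cv2.imwrite("pics/w1.png",w[:,:,::-1])
E
```

```text
t 12.45 p [ 0.6446 -0.1078  0.3997] q [-0.374  0.775  1.075  1.313 -1.145  2.015 -0.649] F [-0.6  0.1 -0.1] w 0.0496 0.0
axes x,y,z [[0.949, 0.311, 0.056], [0.266, -0.688, -0.675], [-0.172, 0.655, -0.736]] tilt 42.6 az 104.7 grasp [ 6.164e-01 -4.000e-04  2.791e-01]
to go cm tool [-1.94  4.39 12.01] len 12.9
grasp in chest mm [-87.2 -10.6 279.1] spin to y=-u 0.001
wrist [([419, 245, 20, 48, 170], [426.7, 262.3])] bar pred [[371.9, 211.5], [370.1, 262.1], [368.3, 310.0]]
scene [] bar pred [[406.9, 250.4], [389.1, 247.8], [371.3, 245.2]]
top [([269, 159, 26, 33, 284], [281.7, 171.6])] bar pred [[272.4, 162.5], [279.0, 178.3], [285.5, 194.2]]
```

View pics/w1.png

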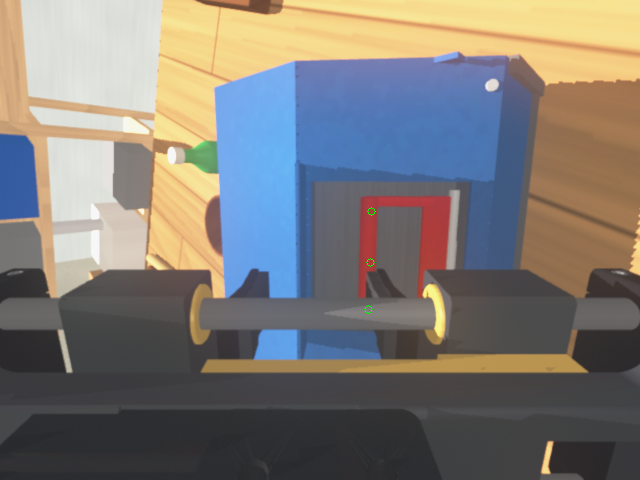

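The wrist view shows the bar at column ~368, running from row 206 down behind the gripper, and the predicted points fall on it. I'll align, then reach in.

Call:
move_arm --steps '[{"dx":-1.0,"dy":2.2,"dz":0,"spin":0},{"dx":-0.9,"dy":2.2,"dz":0,"spin":0},{"dx":0,"dy":0,"dz":3,"spin":0},{"dx":0,"dy":0,"dz":3,"spin":0},{"dx":0,"dy":0,"dz":0,"spin":0}]' --claw 5

```text
time: 13.1
ee_pos: [0.6281, -0.1019, 0.3219]
eef_rot: [0.917, 0.163, -0.032, -0.364]
ft_force: [0.8, 0.9, -1.5]
width: 0.0498
grip_force: 0.0
```

```bash
python3 st.py .589 .042 .16 g; python3 - <<'E'
from bench import imaging
from h import *
from cf import *
d={n:imaging.camera(n) for n in("wrist","scene")}
w=d["wrist"]["img"].copy()
for y in(-42,0,42): cv2.circle(w,tuple(int(v) for v in proj(d["wrist"],c2w(-38,y,160))),4,(0,255,0),1)
cv2.imwrite("pics/w2.png",w[:,:,::-1])
E
```

```text
t 13.1 p [ 0.6281 -0.1019  0.3219] q [-0.407  0.815  1.054  1.45  -1.139  1.916 -0.528] F [ 0.8  0.9 -1.5] w 0.0498 0.0
axes x,y,z [[0.945, 0.321, 0.06], [0.275, -0.683, -0.677], [-0.176, 0.657, -0.733]] tilt 42.8 az 105.0 grasp [0.5992 0.0058 0.2016]
to go cm tool [-0.05  0.07  5.61] len 5.6
grasp in chest mm [-75.3   3.3 201.6] spin to y=-u 0.012
```

View pics/w2.png

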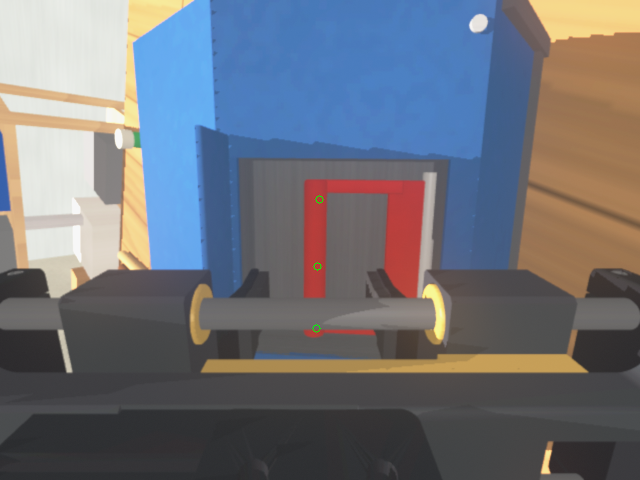

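The bar is at column ~316, between the fingertips (268 and 366), so it is centred. Going in and gripping.

Call:
move_arm --steps '[{"dx":0,"dy":0,"dz":1.4,"spin":0},{"dx":0,"dy":0,"dz":1.4,"spin":0},{"dx":0,"dy":0,"dz":1.4,"spin":0},{"dx":0,"dy":0,"dz":1.2,"spin":0},{"dx":0,"dy":0,"dz":0,"spin":0}]'

```text
time: 13.7
ee_pos: [0.6189, -0.0676, 0.2834]
eef_rot: [0.917, 0.16, -0.031, -0.363]
ft_force: [-0.1, -0.6, -0.3]
width: 0.0499
grip_force: 0.0
```

Call:
move_arm --steps '[{"dx":0,"dy":0,"dz":0,"spin":0},{"dx":0,"dy":0,"dz":0,"spin":0},{"dx":0,"dy":0,"dz":0,"spin":0},{"dx":0,"dy":0,"dz":0,"spin":0},{"dx":0,"dy":0,"dz":0,"spin":0},{"dx":0,"dy":0,"dz":0,"spin":0}]' --claw 0 --squeeze 40

```text
time: 14.3
ee_pos: [0.619, -0.0682, 0.2862]
eef_rot: [0.917, 0.161, -0.031, -0.365]
ft_force: [-5.3, 6.5, 11.8]
width: 0.0131
grip_force: 40.0
```

```bash
python3 st.py .589 .042 .16 g
```

```text
t 14.3 p [ 0.619  -0.0682  0.2862] q [-0.474  0.818  1.041  1.536 -1.16   1.841 -0.514] F [-5.3  6.5 11.8] w 0.0131 39.97573792934418
axes x,y,z [[0.946, 0.318, 0.061], [0.273, -0.682, -0.679], [-0.174, 0.659, -0.732]] tilt 43.0 az 104.8 grasp [0.5905 0.0398 0.1662]
to go cm tool [-0.11  0.23  0.62] len 0.7
grasp in chest mm [-40.4  -0.5 166.2] spin to y=-u 0.01
```

Call:
move_arm --steps '[{"dx":0,"dy":0.1,"dz":-0.6,"spin":0},{"dx":0.1,"dy":0.1,"dz":-0.6,"spin":0},{"dx":0,"dy":0.2,"dz":-0.6,"spin":0},{"dx":0.1,"dy":0.2,"dz":-0.5,"spin":0},{"dx":0,"dy":0.3,"dz":-0.5,"spin":0},{"dx":0,"dy":0.3,"dz":-0.5,"spin":0},{"dx":0,"dy":0,"dz":0,"spin":0}]'

```text
time: 15.0
ee_pos: [0.6299, -0.0968, 0.3036]
eef_rot: [0.916, 0.162, -0.031, -0.366]
ft_force: [-9.4, 11.9, 19.0]
width: 0.0125
grip_force: 40.0
```

```bash
python3 st.py .589 .042 .16 g
```

```text
t 15.0 p [ 0.6299 -0.0968  0.3036] q [-0.409  0.832  1.04   1.465 -1.154  1.893 -0.515] F [-9.4 11.9 19. ] w 0.0125 40.00883907079697
axes x,y,z [[0.946, 0.319, 0.063], [0.274, -0.679, -0.681], [-0.175, 0.661, -0.729]] tilt 43.2 az 104.8 grasp [0.6012 0.0117 0.184 ]
to go cm tool [-0.34 -0.76  3.97] len 4.1
grasp in chest mm [-70.6  -0.7 184. ] spin to y=-u 0.012
```

Call:
move_arm --steps '[{"dx":0,"dy":-0.9,"dz":-0.4,"spin":0},{"dx":0.1,"dy":-0.9,"dz":-0.4,"spin":0},{"dx":0,"dy":-0.9,"dz":-0.3,"spin":0},{"dx":0.1,"dy":-0.9,"dz":-0.3,"spin":0},{"dx":0,"dy":0,"dz":0,"spin":0}]' --squeeze 50

```text
time: 15.5
ee_pos: [0.6243, -0.0832, 0.3371]
eef_rot: [0.918, 0.159, -0.03, -0.362]
ft_force: [0.4, -2.5, -1.6]
width: 0.0129
grip_force: 50.0
```

```bash
python3 st.py; python3 - <<'E'
from bench import imaging
from h import *
d={n:imaging.camera(n) for n in("scene","wrist")}
P=np.zeros((480,800,3),np.uint8);P[:,:400]=cv2.resize(d["scene"]["img"][130:330,310:476],(400,480));P[:300,400:]=cv2.resize(d["wrist"]["img"],(400,300))
cv2.imwrite("pics/lift.png",P[:,:,::-1])
E
```

```text
t 15.5 p [ 0.6243 -0.0832  0.3371] q [-0.453  0.78   1.069  1.469 -1.135  1.906 -0.566] F [ 0.4 -2.5 -1.6] w 0.0129 50.004093647003174
axes x,y,z [[0.947, 0.314, 0.061], [0.271, -0.688, -0.673], [-0.17, 0.654, -0.737]] tilt 42.5 az 104.6 grasp [0.5964 0.0242 0.2162]
grasp in chest mm [-57.2  -0.6 216.2] spin to y=-u 0.007
```

View pics/lift.png

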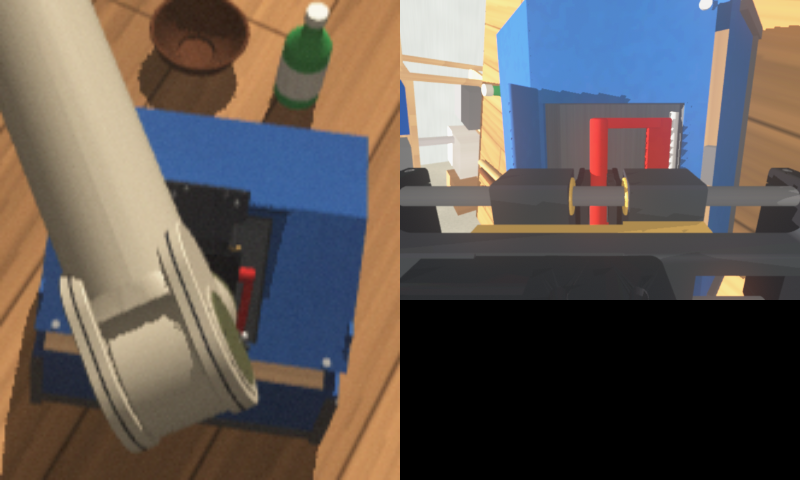

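The latch tripped and the lid is rising: there's a gap above the front rim at scene-crop (180,360), and the wrist view shows the bar in the fingers. Continuing along the arc.

Call:
move_arm --steps '[{"dx":0,"dy":-1.0,"dz":-0.2,"spin":0},{"dx":0,"dy":-1.0,"dz":-0.2,"spin":0},{"dx":0.1,"dy":-1.0,"dz":-0.1,"spin":0},{"dx":0,"dy":-1.0,"dz":-0.1,"spin":0},{"dx":0,"dy":0,"dz":0,"spin":0}]'

```text
time: 16.1
ee_pos: [0.6153, -0.0592, 0.368]
eef_rot: [0.918, 0.159, -0.03, -0.362]
ft_force: [-0.1, -4.0, -0.8]
width: 0.0121
grip_force: 50.0
```

Call:
move_arm --steps '[{"dx":0,"dy":-1.0,"dz":0,"spin":0},{"dx":0,"dy":-1.0,"dz":0,"spin":0},{"dx":0.1,"dy":-1.0,"dz":0.1,"spin":0},{"dx":0,"dy":-1.0,"dz":0.1,"spin":0},{"dx":0,"dy":0,"dz":0,"spin":0}]'

```text
time: 16.6
ee_pos: [0.6046, -0.0305, 0.3936]
eef_rot: [0.918, 0.159, -0.031, -0.362]
ft_force: [-3.3, -6.6, -0.2]
width: 0.0125
grip_force: 50.0
```

```bash
python3 st.py
```

```text
t 16.6 p [ 0.6046 -0.0305  0.3936] q [-0.598  0.666  1.127  1.508 -1.111  1.909 -0.682] F [-3.3 -6.6 -0.2] w 0.0125 50.02775430679321
axes x,y,z [[0.947, 0.314, 0.058], [0.27, -0.687, -0.674], [-0.172, 0.655, -0.736]] tilt 42.6 az 104.7 grasp [0.5764 0.0769 0.2729]
grasp in chest mm [ -0.8  -0.4 272.9] spin to y=-u 0.005
```

Call:
move_arm --steps '[{"dx":0,"dy":-1.0,"dz":0.1,"spin":0},{"dx":0,"dy":-0.9,"dz":0.2,"spin":0},{"dx":0,"dy":-1.0,"dz":0.2,"spin":0},{"dx":0,"dy":-0.9,"dz":0.3,"spin":0},{"dx":0,"dy":0,"dz":0,"spin":0}]'

```text
time: 17.1
ee_pos: [0.5928, 0.0009, 0.4133]
eef_rot: [0.918, 0.159, -0.031, -0.362]
ft_force: [-4.9, -6.5, 1.9]
width: 0.0124
grip_force: 50.0
```

```bash
python3 st.py
```

```text
t 17.1 p [0.5928 0.0009 0.4133] q [-0.686  0.612  1.156  1.536 -1.101  1.892 -0.741] F [-4.9 -6.5  1.9] w 0.0124 50.03312051296234
axes x,y,z [[0.947, 0.315, 0.058], [0.27, -0.687, -0.675], [-0.173, 0.655, -0.736]] tilt 42.6 az 104.8 grasp [0.5645 0.1083 0.2926]
grasp in chest mm [ 3.280e+01 -2.000e-01  2.926e+02] spin to y=-u 0.005
```

Call:
move_arm --steps '[{"dx":0,"dy":-0.9,"dz":0.3,"spin":0},{"dx":0,"dy":-0.9,"dz":0.4,"spin":0},{"dx":0,"dy":-0.9,"dz":0.4,"spin":0},{"dx":0,"dy":-0.9,"dz":0.4,"spin":0},{"dx":0,"dy":0,"dz":0,"spin":0}]'

```text
time: 17.6
ee_pos: [0.5801, 0.0356, 0.4263]
eef_rot: [0.918, 0.159, -0.032, -0.363]
ft_force: [-9.3, -6.2, 1.6]
width: 0.0124
grip_force: 50.0
```

```bash
python3 st.py
```

```text
t 17.6 p [0.5801 0.0356 0.4263] q [-0.785  0.564  1.184  1.569 -1.094  1.863 -0.801] F [-9.3 -6.2  1.6] w 0.0124 50.045912861824036
axes x,y,z [[0.947, 0.316, 0.056], [0.269, -0.686, -0.676], [-0.175, 0.655, -0.735]] tilt 42.7 az 104.9 grasp [0.5514 0.143  0.3058]
grasp in chest mm [ 6.990e+01 -2.000e-01  3.058e+02] spin to y=-u 0.005
```

Call:
move_arm --steps '[{"dx":-0.1,"dy":-0.8,"dz":0.5,"spin":0},{"dx":0,"dy":-0.8,"dz":0.5,"spin":0},{"dx":-0.1,"dy":-0.8,"dz":0.6,"spin":0},{"dx":0,"dy":-0.8,"dz":0.6,"spin":0},{"dx":0,"dy":0,"dz":0,"spin":0}]'

```text
time: 18.1
ee_pos: [0.566, 0.071, 0.4325]
eef_rot: [0.918, 0.159, -0.031, -0.363]
ft_force: [-9.2, -7.5, 9.0]
width: 0.011
grip_force: 69.7
```

```bash
python3 st.py
```

```text
t 18.1 p [0.566  0.071  0.4325] q [-0.892  0.518  1.212  1.609 -1.089  1.818 -0.856] F [-9.2 -7.5  9. ] w 0.011 69.7138103722682
axes x,y,z [[0.947, 0.315, 0.058], [0.27, -0.686, -0.676], [-0.173, 0.656, -0.735]] tilt 42.7 az 104.8 grasp [0.5376 0.1785 0.312 ]
grasp in chest mm [1.08e+02 2.00e-01 3.12e+02] spin to y=-u 0.006
```

Call:
move_arm --steps '[{"dx":-0.1,"dy":-0.7,"dz":0.6,"spin":0},{"dx":0,"dy":-0.7,"dz":0.6,"spin":0},{"dx":0,"dy":0,"dz":0,"spin":0}]'

```text
time: 18.4
ee_pos: [0.56, 0.0839, 0.4366]
eef_rot: [0.919, 0.158, -0.028, -0.361]
ft_force: [-10.6, -24.4, 36.3]
width: 0.0106
grip_force: 123.1
```

```bash
python3 st.py; python3 - <<'E'
from bench import imaging
from h import *
d={n:imaging.camera(n) for n in("scene","wrist")}
P=np.zeros((480,800,3),np.uint8);P[:,:400]=cv2.resize(d["scene"]["img"][110:310,310:476],(400,480));P[:300,400:]=cv2.resize(d["wrist"]["img"],(400,300))
cv2.imwrite("pics/lift2.png",P[:,:,::-1])
E
```

```text
t 18.4 p [0.56   0.0839 0.4366] q [-0.94   0.496  1.229  1.625 -1.084  1.793 -0.882] F [-10.6 -24.4  36.3] w 0.0106 123.07713361225069
axes x,y,z [[0.949, 0.31, 0.063], [0.269, -0.689, -0.673], [-0.165, 0.655, -0.737]] tilt 42.5 az 104.1 grasp [0.533  0.1914 0.3157]
grasp in chest mm [121.7   0.  315.7] spin to y=-u 0.004
```

View pics/lift2.png

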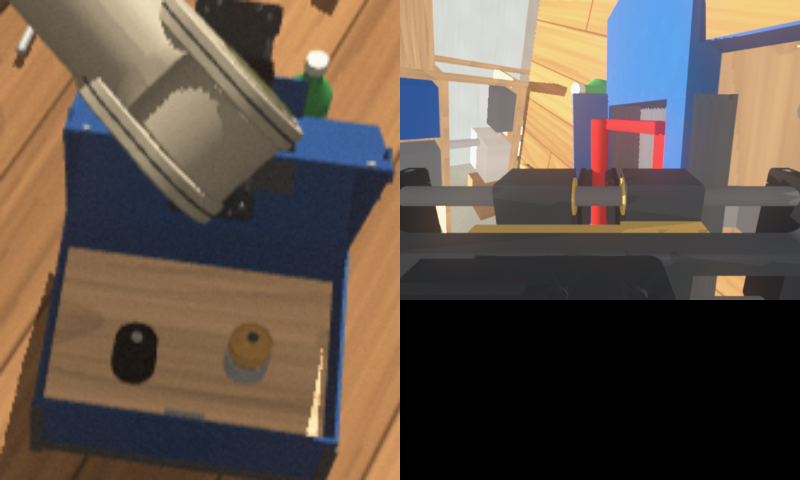

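The lid is near full open, but a finger is jamming on the paddle frame. Both chucks are visible: black at scene (366,256), brass at (413,256). I'll back off slightly, open a little and withdraw along the tool.

Call:
move_arm --steps '[{"dx":0,"dy":0.5,"dz":-0.4,"spin":0},{"dx":0,"dy":0,"dz":0,"spin":0}]'

```text
time: 18.7
ee_pos: [0.5622, 0.0783, 0.4349]
eef_rot: [0.918, 0.158, -0.028, -0.362]
ft_force: [-5.5, -20.5, 26.5]
width: 0.0109
grip_force: 99.2
```

Call:
move_arm --steps '[{"dx":0,"dy":0,"dz":-0.3,"spin":0},{"dx":0,"dy":0,"dz":-0.3,"spin":0},{"dx":0,"dy":0,"dz":-0.3,"spin":0}]' --claw 3

```text
time: 19.0
ee_pos: [0.5634, 0.076, 0.4388]
eef_rot: [0.918, 0.159, -0.031, -0.363]
ft_force: [-2.1, -1.7, -0.0]
width: 0.0259
grip_force: 10.6
```

```bash
python3 st.py
```

```text
t 19.0 p [0.5634 0.076  0.4388] q [-0.91   0.504  1.219  1.609 -1.084  1.814 -0.873] F [-2.1 -1.7 -0. ] w 0.0259 10.643363673007116
axes x,y,z [[0.947, 0.314, 0.059], [0.27, -0.686, -0.676], [-0.172, 0.656, -0.735]] tilt 42.7 az 104.7 grasp [0.5353 0.1836 0.3183]
grasp in chest mm [113.5   0.6 318.3] spin to y=-u 0.006
```

Call:
move_arm --steps '[{"dx":0,"dy":0,"dz":-1,"spin":0},{"dx":0,"dy":0,"dz":-1,"spin":0},{"dx":0,"dy":0,"dz":-2,"spin":0},{"dx":0,"dy":0,"dz":-3,"spin":0},{"dx":0,"dy":0,"dz":-4,"spin":0}]'

```text
time: 19.5
ee_pos: [0.5828, 0.0055, 0.5195]
eef_rot: [0.917, 0.161, -0.031, -0.363]
ft_force: [1.2, -0.1, 0.1]
width: 0.0302
grip_force: 0.0
```

```bash
python3 st.py;  python3 - <<'E'
from bench import imaging
from h import *
from cf import *
d={n:imaging.camera(n) for n in("scene","top")}
pickle.dump(d,open("cam2.pkl","wb"))
P=np.zeros((480,800,3),np.uint8)
for i,(n,(x,y)) in enumerate({"scene":(310,110),"top":(180,90)}.items()): P[:,400*i:400*i+400]=cv2.resize(d[n]["img"][y:y+200,x:x+166],(400,480))
cv2.imwrite("pics/open.png",P[:,:,::-1])
for th in(1.0,1.1,1.2,1.3,1.4):
    e=lambda y:c2w(115-230*np.cos(th),y,110+230*np.sin(th)); print(th,[proj(d[n],e(y)).round(0).tolist() for n in d for y in(-150,150)])
E
```

```text
t 19.5 p [0.5828 0.0055 0.5195] q [-0.712  0.512  1.197  1.404 -1.076  2.004 -0.899] F [ 1.2 -0.1  0.1] w 0.0302 0.0
axes x,y,z [[0.946, 0.318, 0.059], [0.272, -0.685, -0.676], [-0.174, 0.656, -0.735]] tilt 42.7 az 104.9 grasp [0.5542 0.113  0.399 ]
grasp in chest mm [ 40.8   7.7 399. ] spin to y=-u 0.008
1.0 [[467.0, 214.0], [329.0, 195.0], [239.0, 103.0], [290.0, 228.0]]
1.1 [[468.0, 203.0], [330.0, 184.0], [229.0, 104.0], [281.0, 231.0]]
1.2 [[470.0, 193.0], [332.0, 174.0], [220.0, 106.0], [271.0, 234.0]]
1.3 [[471.0, 183.0], [334.0, 164.0], [209.0, 108.0], [261.0, 237.0]]
1.4 [[472.0, 173.0], [335.0, 155.0], [199.0, 111.0], [251.0, 241.0]]
```

View pics/open.png

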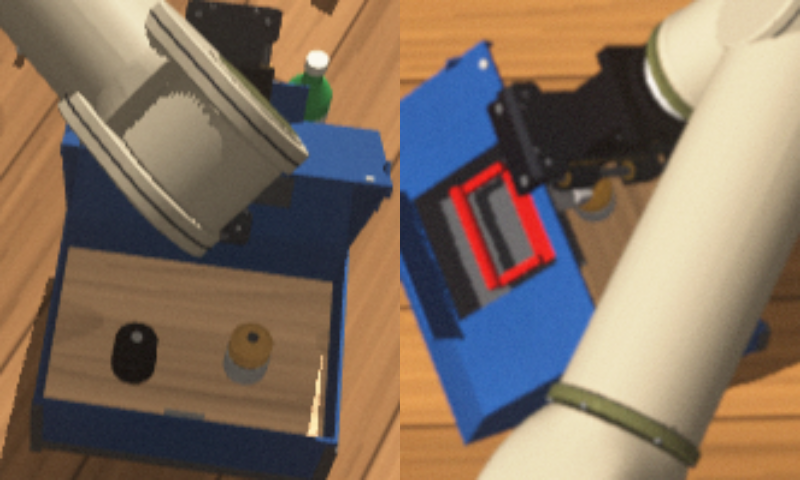

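The far lid corner sits at about top (216,107) and scene (472,187), so the lid is at about 1.24 rad. I'll push its front edge from inside with the fingers closed.

Call:
move_arm --steps '[{"dx":0.1,"dy":2.2,"dz":-2.0,"spin":0},{"dx":0.1,"dy":2.2,"dz":-2.0,"spin":0},{"dx":-0.2,"dy":2.9,"dz":3.1,"spin":0},{"dx":-0.2,"dy":2.9,"dz":3.1,"spin":0},{"dx":0,"dy":-0.9,"dz":0.6,"spin":0},{"dx":0,"dy":-0.9,"dz":0.6,"spin":0},{"dx":0,"dy":-0.9,"dz":0.6,"spin":0}]' --claw 0

```text
time: 20.3
ee_pos: [0.5941, -0.02, 0.4415]
eef_rot: [0.918, 0.16, -0.029, -0.362]
ft_force: [0.9, -4.5, 1.4]
width: 0.0005
grip_force: 1.8
```

```bash
python3 st.py
```

```text
t 20.3 p [ 0.5941 -0.02    0.4415] q [-0.599  0.544  1.062  1.482 -1.035  1.896 -0.784] F [ 0.9 -4.5  1.4] w 0.0005 1.786047667769708
axes x,y,z [[0.947, 0.315, 0.063], [0.273, -0.686, -0.674], [-0.17, 0.656, -0.736]] tilt 42.6 az 104.5 grasp [0.5662 0.0875 0.3208]
grasp in chest mm [ 12.7   5.5 320.8] spin to y=-u 0.009
```

Call:
move_arm --steps '[{"dx":0,"dy":-0.8,"dz":0.5,"spin":0},{"dx":0,"dy":-0.8,"dz":0.5,"spin":0},{"dx":0,"dy":-0.8,"dz":0.5,"spin":0},{"dx":0,"dy":-0.8,"dz":0.5,"spin":0}]'

```text
time: 20.7
ee_pos: [0.5833, -0.0061, 0.4489]
eef_rot: [0.928, 0.144, -0.017, -0.345]
ft_force: [42.8, -121.5, -6.9]
width: 0.0003
grip_force: 64.1
```

```bash
python3 st.py
```

```text
t 20.7 p [ 0.5833 -0.0061  0.4489] q [-0.68   0.494  1.102  1.525 -1.004  1.83  -0.838] F [  42.8 -121.5   -6.9] w 0.0003 64.1357497125864
axes x,y,z [[0.958, 0.278, 0.067], [0.254, -0.721, -0.644], [-0.131, 0.634, -0.762]] tilt 40.4 az 101.6 grasp [0.5619 0.0979 0.324 ]
grasp in chest mm [ 24.    5.8 324. ] spin to y=-u -0.019
```

Call:
move_arm --steps '[{"dx":0,"dy":0.9,"dz":-0.5,"spin":0},{"dx":0,"dy":0.9,"dz":-0.5,"spin":0},{"dx":0,"dy":0.9,"dz":-0.5,"spin":0},{"dx":0,"dy":0.9,"dz":-0.5,"spin":0},{"dx":0,"dy":0,"dz":0,"spin":0}]'

```text
time: 21.2
ee_pos: [0.5954, -0.0236, 0.4365]
eef_rot: [0.918, 0.16, -0.03, -0.363]
ft_force: [0.2, 0.3, 0.4]
width: 0.0003
grip_force: 0.0
```

```bash
python3 st.py;  python3 - <<'E'
from bench import imaging
from h import *
from cf import *
d={n:imaging.camera(n) for n in("scene","top")}
pickle.dump(d,open("cam3.pkl","wb"))
P=np.zeros((480,800,3),np.uint8)
for i,(n,(x,y)) in enumerate({"scene":(310,110),"top":(180,90)}.items()): P[:,400*i:400*i+400]=cv2.resize(d[n]["img"][y:y+200,x:x+166],(400,480))
cv2.imwrite("pics/open2.png",P[:,:,::-1])
E
```

```text
t 21.2 p [ 0.5954 -0.0236  0.4365] q [-0.588  0.554  1.058  1.482 -1.036  1.897 -0.774] F [0.2 0.3 0.4] w 0.0003 0.0
axes x,y,z [[0.947, 0.315, 0.061], [0.272, -0.686, -0.675], [-0.171, 0.656, -0.735]] tilt 42.7 az 104.6 grasp [0.5673 0.084  0.3159]
grasp in chest mm [  9.1   5.6 315.9] spin to y=-u 0.007
```

View pics/open2.png

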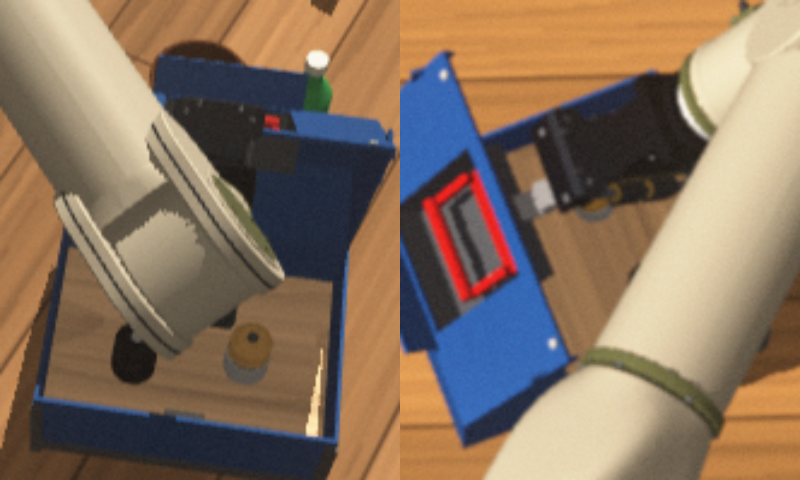

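The far corner is now at top (199,113), so the lid is at its 1.4 rad stop. Next I locate the chucks, pad and blank, and check the arm's reach.

```bash
cat > loc.py <<'E'
from s import *
from h import *
from cf import *
d0=pickle.load(open("cam0.pkl","rb"));d=pickle.load(open("cam2.pkl","rb"));c=d["scene"]
im=c["img"];H,S,V=cv2.split(cv2.cvtColor(im,cv2.COLOR_RGB2HSV))
roi=np.zeros(H.shape,bool);roi[235:275,395:432]=1
for lab,m in(("steel",(S<90)&(V>90)),("hole",(V<75)),("brass",(S>130)&(H>10)&(H<26)&(V<190))): print(lab,sorted(blobs(m&roi,6)[0],key=lambda b:-b[0][4])[:3])
for lab,(u,v) in(("brass",(414.6,248.8)),("black",(367,250))):
    p=onz(c,u,v,.107);print(lab,p.round(4),w2c(p).round(1))
for n,(u,v) in(("top",(410,254)),("scene",(261,352))):
    k=d0[n];g=k["img"].max(2);m=np.zeros(g.shape,np.uint8);m[v-32:v+32,u-32:u+32]=g[v-32:v+32,u-32:u+32]<50
    ct=max(cv2.findContours(m,0,1)[0],key=cv2.contourArea);e=cv2.fitEllipse(cv2.convexHull(ct));p=onz(k,*e[0],.005);print("pad",n,np.round(e[0],1),np.round(e[1],1),p.round(4))
for t in((412,163),(412,178)): print("blank top z.09",onz(d0["top"],*t,.09).round(3))
P=cv2.resize(im[225:285,350:440],(800,533),interpolation=2);cv2.imwrite("pics/ch.png",P[:,:,::-1])
E
python3 loc.py
```

```text
steel [([404, 265, 16, 6, 24], [410.5, 268.0])]
hole [([413, 249, 4, 4, 13], [414.5, 250.2])]
brass [([405, 245, 19, 18, 255], [413.5, 253.5])]
brass [0.6358 0.1002 0.107 ] [ 1.00e-01 -6.42e+01  1.07e+02]
black [0.5366 0.0387 0.107 ] [-22.5  50.4 107. ]
pad top [419.1 265. ] [17.7 27.1] [ 0.3936 -0.3088  0.005 ]
pad scene [260.9 352.4] [49.9 52.9] [ 0.4272 -0.2848  0.005 ]
blank top z.09 [ 0.641 -0.29   0.09 ]
blank top z.09 [ 0.602 -0.288  0.09 ]
```

View pics/ch.png

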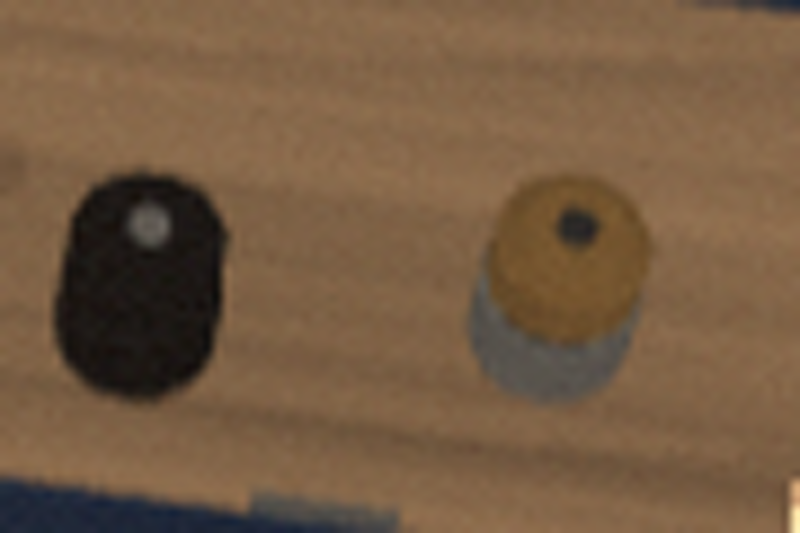

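The brass chuck's centre hole is at crop (578,227), scene (415,250.5). The black chuck's is at scene (367,250).

```bash
cat > plan.py <<'E'
from s import *
from h import *
from cf import *
d0=pickle.load(open("cam0.pkl","rb"));c=pickle.load(open("cam2.pkl","rb"))["scene"]
p=onz(c,415.,250.5,.107);print("hole",p.round(4),w2c(p).round(1),"proj of base centre",proj(c,[p[0],p[1],.045]).round(1))
f=onz(c,411.9,270.3,.045);o,_=ray(c,411.9,270.3);v=(p-o)[:2];print("base from front edge",(f[:2]+.023*v/np.linalg.norm(v)).round(4))
print("pad->top",proj(d0["top"],[.427,-.286,.005]).round(1))
from bench import telemetry
q=np.array(telemetry.read_state()["joint_positions"])
q=rows(q,[(0,0,0,-.145)]*11);P_,R=fk(q);z=R[:,2];print("spun",q.round(2),"y tool",R[:,1].round(3))
def tcp(P): return P-.178*z
for lab,P in(("above",np.array([p[0],p[1],.24])),("grasp",np.array([p[0],p[1],.093])),("above",np.array([p[0],p[1],.24])),("mid",np.array([.52,-.15,.25])),("pad",np.array([.427,-.286,.15])),("place",np.array([.427,-.286,.053]))):
    q,k=go(q,tcp(P));print(lab,tcp(P).round(3),k,np.linalg.norm(fk(q)[0]-tcp(P)).round(4),tilt(q),q.round(2))
E
python3 plan.py
```

```text
hole [0.6388 0.0964 0.107 ] [ -4.5 -65.6 107. ] proj of base centre [411.6 262.4]
base from front edge [0.6446 0.099 ]
pad->top [409.5 252.4]
spun [-0.44  0.45  0.8   1.48 -0.92  1.8   0.75] y tool [0.94  0.333 0.077]
above [ 0.669 -0.02   0.371] 3 0.0 (np.float64(42.7), np.float64(104.7)) [-0.34  0.67  0.74  1.33 -1.03  1.78  0.78]
grasp [ 0.669 -0.02   0.224] 4 0.0 (np.float64(42.7), np.float64(104.7)) [-0.32  0.81  0.68  1.44 -1.08  1.62  0.96]
above [ 0.669 -0.02   0.371] 4 0.0 (np.float64(42.7), np.float64(104.7)) [-0.34  0.67  0.74  1.33 -1.03  1.78  0.78]
mid [ 0.551 -0.267  0.381] 6 0.0037 (np.float64(42.7), np.float64(104.7)) [-0.04  0.65  0.84  1.39 -0.84  1.98  1.16]
pad [ 0.458 -0.403  0.281] 5 0.0 (np.float64(42.7), np.float64(104.7)) [ 0.21  0.8   0.86  1.42 -0.75  1.93  1.51]
place [ 0.458 -0.403  0.184] 3 0.0 (np.float64(42.7), np.float64(104.7)) [ 0.23  0.91  0.8   1.47 -0.79  1.8   1.57]
```

Call:
move_arm --steps '[{"dx":0,"dy":0,"dz":-0.4,"spin":-0.148},{"dx":0,"dy":0,"dz":-0.4,"spin":-0.148},{"dx":0,"dy":0,"dz":-0.4,"spin":-0.148},{"dx":0,"dy":0,"dz":-0.4,"spin":-0.148},{"dx":0,"dy":0,"dz":-0.4,"spin":-0.148},{"dx":0,"dy":0,"dz":0,"spin":-0.148},{"dx":0,"dy":0,"dz":0,"spin":-0.148},{"dx":0,"dy":0,"dz":0,"spin":-0.148},{"dx":0,"dy":0,"dz":0,"spin":-0.148},{"dx":0,"dy":0,"dz":0,"spin":-0.148}]' --claw 7

```text
time: 22.3
ee_pos: [0.5987, -0.0354, 0.4512]
eef_rot: [0.567, 0.739, 0.223, -0.288]
ft_force: [0.2, -0.3, 0.5]
width: 0.068
grip_force: 0.0
```

```bash
sed -i 's/.164\*R\[:,2\]/.178*R[:,2]/g' st.py; python3 st.py .640 .097 .21 g
```

```text
t 22.3 p [ 0.5987 -0.0354  0.4512] q [-0.43   0.468  0.826  1.438 -0.933  1.849  0.638] F [ 0.2 -0.3  0.5] w 0.068 0.0
axes x,y,z [[-0.192, 0.71, 0.678], [0.966, 0.258, 0.003], [-0.172, 0.656, -0.735]] tilt 42.7 az 104.7 grasp [0.568  0.0813 0.3204]
to go cm tool [-7.75  7.33  7.9 ] len 13.3
grasp in chest mm [  6.3   6.  320.4] spin to y=-u 1.495
```

Call:
move_arm --steps '[{"dx":-2.0,"dy":1.8,"dz":2.0,"spin":0},{"dx":-2.0,"dy":1.8,"dz":2.0,"spin":0},{"dx":-1.9,"dy":1.8,"dz":2.0,"spin":0},{"dx":-1.9,"dy":1.9,"dz":1.9,"spin":0},{"dx":0,"dy":0,"dz":0,"spin":0}]'

```text
time: 22.8
ee_pos: [0.6709, -0.0192, 0.3353]
eef_rot: [0.569, 0.737, 0.22, -0.291]
ft_force: [0.0, 0.0, 0.3]
width: 0.07
grip_force: 0.0
```

```bash
python3 st.py .640 .097 .093 g; cat > w.py <<'E'
from bench import imaging
from h import *
from cf import *
d={n:imaging.camera(n) for n in("wrist","scene","top")};pickle.dump(d,open("cam4.pkl","wb"))
for n in d:
    c=d[n];H,S,V=cv2.split(cv2.cvtColor(c["img"],cv2.COLOR_RGB2HSV))
    pr=proj(c,[.640,.097,.107]);nb=proj(c,[.640,.097,.079]);print(n,"pred top",pr.round(1),"nose base",nb.round(1))
    u,v=int(pr[0]),int(pr[1])
    if not(0<=u<640 and 0<=v<480): continue
    roi=np.zeros(H.shape,bool);k=90 if n=="wrist" else 22;roi[max(0,v-k):v+k,max(0,u-k):u+k]=1
    for lab,m in(("brass",(S>140)&(H>=8)&(H<28)),("grey",(S<70)&(V>80)),("dark",V<60)): print(lab,sorted(blobs(m&roi,8)[0],key=lambda b:-b[0][4])[:3])
    print("hsv along row",[tuple(int(t) for t in(H[v,x],S[v,x],V[v,x])) for x in range(max(0,u-60),min(640,u+61),12)] if n=="wrist" else "")
E
python3 w.py
```

```text
t 22.8 p [ 0.6709 -0.0192  0.3353] q [-0.355  0.707  0.751  1.36  -1.048  1.757  0.713] F [0.  0.  0.3] w 0.07 0.0
axes x,y,z [[-0.182, 0.711, 0.679], [0.967, 0.255, -0.007], [-0.178, 0.655, -0.734]] tilt 42.8 az 105.2 grasp [0.6393 0.0974 0.2046]
to go cm tool [-7.62  0.13  8.16] len 11.2
grasp in chest mm [ -3.7 -66.4 204.6] spin to y=-u 1.486
wrist pred top [317.5 334.4] nose base [317.7 341.8]
brass [([286, 331, 54, 28, 1210], [312.5, 345.4])]
grey [([227, 373, 180, 51, 8426], [320.0, 397.3]), ([227, 272, 180, 85, 6483], [311.0, 311.9]), ([384, 244, 23, 30, 540], [396.1, 256.7])]
dark []
hsv along row [(15, 107, 213), (16, 105, 213), (15, 105, 213), (17, 146, 196), (17, 119, 169), (15, 66, 123), (18, 148, 205), (16, 109, 215), (16, 107, 216), (15, 107, 217), (15, 107, 220)]
scene pred top [415.6 250.5] nose base [414. 256.]
brass []
grey [([393, 228, 44, 44, 1784], [413.7, 249.8])]
dark []
hsv along row 
top pred top [257.1 164.9] nose base [258.  168.2]
brass [([250, 159, 18, 19, 182], [257.8, 169.1])]
grey [([235, 165, 10, 16, 116], [238.6, 172.2]), ([253, 172, 16, 10, 54], [261.7, 178.4]), ([267, 142, 6, 11, 36], [269.1, 147.0])]
dark [([256, 161, 14, 9, 72], [262.6, 165.7]), ([272, 152, 7, 12, 62], [275.4, 157.0]), ([272, 166, 7, 10, 36], [276.1, 171.4])]
hsv along row
```

Call:
move_arm --steps '[{"dx":-1.5,"dy":-0.1,"dz":1.6,"spin":0},{"dx":-1.5,"dy":-0.1,"dz":1.6,"spin":0},{"dx":-1.5,"dy":0,"dz":1.6,"spin":0},{"dx":-1.2,"dy":0,"dz":1.3,"spin":0},{"dx":0,"dy":0,"dz":0,"spin":0}]'

```text
time: 23.45
ee_pos: [0.6676, -0.0229, 0.2529]
eef_rot: [0.571, 0.736, 0.221, -0.29]
ft_force: [-0.2, -0.4, -0.2]
width: 0.0701
grip_force: 0.0
```

```bash
python3 st.py .640 .097 .093 g; python3 w.py | head -5
```

```text
t 23.45 p [ 0.6676 -0.0229  0.2529] q [-0.342  0.785  0.721  1.43  -1.076  1.665  0.816] F [-0.2 -0.4 -0.2] w 0.0701 0.0
axes x,y,z [[-0.181, 0.712, 0.679], [0.968, 0.251, -0.006], [-0.175, 0.656, -0.735]] tilt 42.7 az 104.9 grasp [0.6365 0.0938 0.1222]
to go cm tool [-1.82  0.44  2.29] len 3.0
grasp in chest mm [ -6.  -62.5 122.2] spin to y=-u 1.484
wrist pred top [323.2 296.3] nose base [322.8 310.7]
brass [([281, 271, 70, 25, 949], [315.5, 285.6]), ([287, 331, 59, 18, 757], [316.5, 337.9])]
grey [([233, 272, 180, 87, 7112], [322.5, 312.5]), ([233, 373, 180, 13, 2175], [321.9, 379.5]), ([405, 206, 8, 25, 102], [409.9, 214.3])]
dark []
hsv along row [(15, 100, 203), (15, 100, 202), (18, 136, 180), (17, 140, 191), (13, 42, 110), (14, 44, 110), (18, 139, 191), (18, 136, 180), (15, 101, 201), (15, 101, 200), (15, 100, 197)]
```

Call:
move_arm --steps '[{"dx":-0.6,"dy":0,"dz":0.8,"spin":0},{"dx":-0.6,"dy":0,"dz":0.8,"spin":0},{"dx":-0.6,"dy":0,"dz":0.7,"spin":0},{"dx":0,"dy":0,"dz":0,"spin":0}]'

```text
time: 24.0
ee_pos: [0.6673, -0.0206, 0.2254]
eef_rot: [0.57, 0.736, 0.221, -0.289]
ft_force: [-0.6, -0.6, 0.2]
width: 0.0698
grip_force: 0.0
```

```bash
python3 st.py .636 .096 .093 g
```

```text
t 24.0 p [ 0.6673 -0.0206  0.2254] q [-0.339  0.814  0.708  1.447 -1.091  1.633  0.846] F [-0.6 -0.6  0.2] w 0.0698 0.0
axes x,y,z [[-0.183, 0.712, 0.678], [0.968, 0.252, -0.004], [-0.173, 0.656, -0.735]] tilt 42.7 az 104.8 grasp [0.6364 0.0961 0.0945]
to go cm tool [-0.1  -0.04  0.11] len 0.2
grasp in chest mm [ -3.9 -63.3  94.5] spin to y=-u 1.485
```

Call:
move_arm --steps '[{"dx":0,"dy":0,"dz":0,"spin":0},{"dx":0,"dy":0,"dz":0,"spin":0},{"dx":0,"dy":0,"dz":0,"spin":0},{"dx":0,"dy":0,"dz":0,"spin":0},{"dx":0,"dy":0,"dz":0,"spin":0}]' --claw 0 --squeeze 30

```text
time: 24.5
ee_pos: [0.6676, -0.0211, 0.2276]
eef_rot: [0.57, 0.737, 0.222, -0.288]
ft_force: [-2.1, -0.0, 1.7]
width: 0.0425
grip_force: 30.0
```

Call:
move_arm --steps '[{"dx":0.5,"dy":0,"dz":-0.6,"spin":0},{"dx":0.5,"dy":0,"dz":-0.6,"spin":0},{"dx":0,"dy":0,"dz":0,"spin":0}]' --squeeze 40

```text
time: 24.8
ee_pos: [0.6683, -0.0219, 0.2443]
eef_rot: [0.57, 0.737, 0.222, -0.287]
ft_force: [0.2, -0.2, -3.3]
width: 0.0421
grip_force: 40.0
```

```bash
python3 st.py .636 .096 .25 g
```

```text
t 24.8 p [ 0.6683 -0.0219  0.2443] q [-0.342  0.793  0.717  1.436 -1.083  1.651  0.828] F [ 0.2 -0.2 -3.3] w 0.0421 39.97093964339001
axes x,y,z [[-0.185, 0.712, 0.677], [0.968, 0.251, 0.0], [-0.17, 0.655, -0.736]] tilt 42.6 az 104.5 grasp [0.6381 0.0947 0.1132]
to go cm tool [ 9.39 -0.16 -9.95] len 13.7
grasp in chest mm [ -5.8 -64.3 113.2] spin to y=-u 1.488
```

Call:
move_arm --steps '[{"dx":1.0,"dy":0,"dz":-1.1,"spin":0},{"dx":1.7,"dy":0,"dz":-1.8,"spin":0},{"dx":1.7,"dy":0,"dz":-1.8,"spin":0},{"dx":1.7,"dy":0,"dz":-1.8,"spin":0},{"dx":1.7,"dy":0,"dz":-1.8,"spin":0},{"dx":1.7,"dy":0,"dz":-1.8,"spin":0},{"dx":0.7,"dy":0,"dz":-0.8,"spin":0},{"dx":0,"dy":0,"dz":0,"spin":0}]'

```text
time: 25.6
ee_pos: [0.6678, -0.0209, 0.395]
eef_rot: [0.57, 0.737, 0.223, -0.287]
ft_force: [-0.1, 0.1, -3.9]
width: 0.0423
grip_force: 40.0
```

Call:
move_arm --steps '[{"dx":-1.2,"dy":-1.3,"dz":-0.7,"spin":0},{"dx":-2.3,"dy":-2.5,"dz":-1.4,"spin":0},{"dx":-2.3,"dy":-2.5,"dz":-1.4,"spin":0},{"dx":-2.3,"dy":-2.5,"dz":-1.4,"spin":0},{"dx":-2.3,"dy":-2.5,"dz":-1.4,"spin":0},{"dx":-2.3,"dy":-2.5,"dz":-1.4,"spin":0},{"dx":-2.3,"dy":-2.5,"dz":-1.4,"spin":0},{"dx":-2.3,"dy":-2.5,"dz":-1.4,"spin":0},{"dx":-2.3,"dy":-2.5,"dz":-1.4,"spin":0},{"dx":-2.3,"dy":-2.5,"dz":-1.4,"spin":0},{"dx":-2.3,"dy":-2.5,"dz":-1.4,"spin":0},{"dx":-1.5,"dy":-1.5,"dz":-0.8,"spin":0}]'

```text
time: 26.8
ee_pos: [0.4706, -0.3773, 0.3312]
eef_rot: [0.571, 0.736, 0.222, -0.288]
ft_force: [1.2, -0.2, -2.8]
width: 0.0424
grip_force: 40.0
```

```bash
python3 st.py .427 -.286 .12 g
```

```text
t 26.8 p [ 0.4706 -0.3773  0.3312] q [ 0.156  0.722  0.863  1.414 -0.741  1.98   1.305] F [ 1.2 -0.2 -2.8] w 0.0424 39.970702135397005
axes x,y,z [[-0.181, 0.713, 0.678], [0.969, 0.249, -0.003], [-0.171, 0.656, -0.735]] tilt 42.7 az 104.6 grasp [ 0.4402 -0.2605  0.2003]
to go cm tool [-7.02 -1.89  4.46] len 8.5
grasp in chest mm [-268.7  245.8  200.3] spin to y=-u 1.483
```

Call:
move_arm --steps '[{"dx":-1.8,"dy":-0.5,"dz":1.1,"spin":0},{"dx":-1.8,"dy":-0.5,"dz":1.1,"spin":0},{"dx":-1.8,"dy":-0.5,"dz":1.1,"spin":0},{"dx":-1.6,"dy":-0.4,"dz":1.1,"spin":0},{"dx":0,"dy":0,"dz":0,"spin":0}]'

```text
time: 27.3
ee_pos: [0.4592, -0.4003, 0.249]
eef_rot: [0.57, 0.736, 0.222, -0.29]
ft_force: [-1.2, 0.0, -3.1]
width: 0.0428
grip_force: 40.0
```

```bash
python3 st.py .427 -.286 .062 g; python3 - <<'E'
from bench import imaging,telemetry
from h import *
from cf import *
for n in("scene","top"):
    c=imaging.camera(n);g=c["img"].max(2);H,S,V=cv2.split(cv2.cvtColor(c["img"],cv2.COLOR_RGB2HSV))
    pr=proj(c,[.427,-.286,.11]);u,v=map(int,pr);print(n,pr.round(1),"bottom pred",proj(c,[.427,-.286,.07]).round(1),"pad",proj(c,[.427,-.286,.005]).round(1))
    roi=np.zeros(g.shape,bool);roi[v-30:v+30,u-30:u+30]=1
    for lab,m in(("brass",(S>110)&(H>=8)&(H<28)&(V>70)),("grey",(S<80)&(V>70)),("black",V<50)): print(lab,sorted(blobs(m&roi,8)[0],key=lambda b:-b[0][4])[:3])
E
```

```text
t 27.3 p [ 0.4592 -0.4003  0.249 ] q [ 0.216  0.828  0.826  1.444 -0.757  1.887  1.401] F [-1.2  0.  -3.1] w 0.0428 39.970609982919996
axes x,y,z [[-0.181, 0.71, 0.68], [0.968, 0.251, -0.005], [-0.174, 0.657, -0.733]] tilt 42.8 az 104.8 grasp [ 0.4282 -0.2833  0.1185]
to go cm tool [-4.01 -0.16  3.98] len 5.7
grasp in chest mm [-285.8  265.1  118.5] spin to y=-u 1.485
scene [256.8 337. ] bottom pred [258.3 343.2] pad [260.6 352.8]
brass [([239, 306, 47, 34, 1206], [263.1, 318.9]), ([250, 337, 24, 10, 76], [259.0, 341.4]), ([251, 350, 3, 7, 15], [252.0, 353.5])]
grey [([226, 306, 23, 60, 813], [232.7, 337.0]), ([249, 331, 13, 8, 51], [256.1, 334.9]), ([276, 340, 10, 5, 27], [280.3, 342.3])]
black [([237, 334, 49, 32, 885], [261.4, 352.8]), ([268, 328, 17, 14, 89], [276.0, 334.3]), ([262, 337, 13, 8, 58], [267.8, 340.8])]
top [417.1 245.7] bottom pred [414.1 248.3] pad [409.5 252.4]
brass [([387, 215, 39, 8, 221], [404.7, 217.4]), ([439, 272, 8, 3, 20], [443.0, 273.2])]
grey [([387, 220, 60, 55, 2960], [416.0, 247.6]), ([431, 215, 16, 11, 86], [441.1, 218.2])]
black []
```

Call:
move_arm --steps '[{"dx":-0.8,"dy":0,"dz":0.8,"spin":0},{"dx":-0.8,"dy":0,"dz":0.8,"spin":0},{"dx":-0.8,"dy":0,"dz":0.8,"spin":0},{"dx":-0.8,"dy":0,"dz":0.8,"spin":0},{"dx":-0.5,"dy":0,"dz":0.5,"spin":0},{"dx":0,"dy":0,"dz":0,"spin":0}]'

```text
time: 28.0
ee_pos: [0.4599, -0.4027, 0.1989]
eef_rot: [0.57, 0.736, 0.222, -0.289]
ft_force: [0.6, -0.7, -3.0]
width: 0.0424
grip_force: 40.0
```

```bash
python3 st.py .427 -.286 .057 g
```

```text
t 28.0 p [ 0.4599 -0.4027  0.1989] q [ 0.233  0.892  0.799  1.458 -0.783  1.823  1.436] F [ 0.6 -0.7 -3. ] w 0.0424 39.9707871937062
axes x,y,z [[-0.183, 0.711, 0.679], [0.968, 0.251, -0.003], [-0.172, 0.656, -0.735]] tilt 42.7 az 104.7 grasp [ 0.4292 -0.2859  0.0682]
to go cm tool [-0.73 -0.21  0.85] len 1.1
grasp in chest mm [-288.6  265.1   68.2] spin to y=-u 1.486
```

Call:
move_arm --steps '[{"dx":-0.3,"dy":0,"dz":0.3,"spin":0},{"dx":-0.2,"dy":0,"dz":0.2,"spin":0},{"dx":-0.1,"dy":0,"dz":0.1,"spin":0},{"dx":-0.1,"dy":0,"dz":0.1,"spin":0},{"dx":0,"dy":0,"dz":0,"spin":0}]'

```text
time: 28.5
ee_pos: [0.4602, -0.4033, 0.1904]
eef_rot: [0.57, 0.737, 0.222, -0.288]
ft_force: [-0.7, -0.6, -3.5]
width: 0.0423
grip_force: 40.0
```

Call:
move_arm --steps '[{"dx":-0.1,"dy":0,"dz":0.1,"spin":0},{"dx":0,"dy":0,"dz":0,"spin":0}]'

```text
time: 28.7
ee_pos: [0.4602, -0.4033, 0.1889]
eef_rot: [0.57, 0.737, 0.222, -0.288]
ft_force: [0.2, 0.1, -3.6]
width: 0.0422
grip_force: 40.0
```

Call:
move_arm --steps '[{"dx":-0.1,"dy":0,"dz":0.1,"spin":0},{"dx":0,"dy":0,"dz":0,"spin":0}]'

```text
time: 28.9
ee_pos: [0.4602, -0.4034, 0.1876]
eef_rot: [0.57, 0.737, 0.222, -0.288]
ft_force: [0.1, -0.4, -2.6]
width: 0.0423
grip_force: 40.0
```

Call:
move_arm --steps '[{"dx":0,"dy":0,"dz":0.1,"spin":0},{"dx":0,"dy":0,"dz":0,"spin":0}]'

```text
time: 29.1
ee_pos: [0.46, -0.403, 0.1876]
eef_rot: [0.57, 0.737, 0.222, -0.288]
ft_force: [-0.2, -2.9, 4.0]
width: 0.0421
grip_force: 40.0
```

The chuck is in contact with the pad (+4 N). Releasing and withdrawing.

Call:
move_arm --steps '[{"dx":0,"dy":0,"dz":0,"spin":0},{"dx":0,"dy":0,"dz":0,"spin":0},{"dx":0,"dy":0,"dz":0,"spin":0},{"dx":0,"dy":0,"dz":0,"spin":0}]' --claw 6.5 --squeeze 10

```text
time: 29.5
ee_pos: [0.4601, -0.4026, 0.1867]
eef_rot: [0.57, 0.737, 0.222, -0.288]
ft_force: [-0.8, -0.6, -0.5]
width: 0.0627
grip_force: 0.0
```

Call:
move_arm --steps '[{"dx":0,"dy":0,"dz":-1,"spin":0},{"dx":0,"dy":0,"dz":-2,"spin":0},{"dx":0,"dy":0,"dz":-3,"spin":0},{"dx":0,"dy":0,"dz":-4,"spin":0},{"dx":0,"dy":0,"dz":-4,"spin":0},{"dx":0,"dy":0,"dz":-4,"spin":0},{"dx":0,"dy":0,"dz":0,"spin":0},{"dx":0,"dy":0,"dz":0,"spin":0}]'

```text
time: 30.3
ee_pos: [0.4882, -0.5094, 0.3011]
eef_rot: [0.568, 0.735, 0.224, -0.294]
ft_force: [0.6, -0.5, -0.3]
width: 0.0651
grip_force: 0.0
```

```bash
python3 st.py | head -2; python3 - <<'E'
from bench import imaging
from h import *
from cf import *
for n in("scene","top"):
    c=imaging.camera(n);H,S,V=cv2.split(cv2.cvtColor(c["img"],cv2.COLOR_RGB2HSV))
    u,v=map(int,proj(c,[.427,-.286,.035]));print(n,"pred top/mid/bottom",[proj(c,[.427,-.286,z]).round(1).tolist() for z in(.067,.045,.005)])
    roi=np.zeros(H.shape,bool);roi[v-22:v+22,u-22:u+22]=1
    for lab,m in(("brass",(S>110)&(H>=8)&(H<28)&(V>70)),("grey",(S<90)&(V>65))):
        for b in sorted(blobs(m&roi,8)[0],key=lambda b:-b[0][4])[:2]: print(lab,b,onz(c,*b[1],.055).round(3))
    for th in(1.3,1.4): print(th,[proj(c,c2w(115-230*np.cos(th),y,110+230*np.sin(th))).round(0).tolist() for y in(-150,150)])
    b,l=blobs((H>100)&(H<125)&(S>130),800);print("blue bbox",b)
    if n=="scene":
        k=blobs((V<45)&(np.indices(V.shape)[0]>235)&(np.indices(V.shape)[0]<275)&(np.indices(V.shape)[1]>350)&(np.indices(V.shape)[1]<385),30)[0];print("black chuck",k)
E
```

```text
t 30.3 p [ 0.4882 -0.5094  0.3011] q [ 0.537  0.91   0.575  1.02  -0.669  2.053  1.264] F [ 0.6 -0.5 -0.3] w 0.0651 0.0
axes x,y,z [[-0.182, 0.704, 0.686], [0.967, 0.254, -0.005], [-0.178, 0.663, -0.727]] tilt 43.3 az 105.0 grasp [ 0.4565 -0.3915  0.1716]
scene pred top/mid/bottom [[258.4, 343.7], [259.2, 347.0], [260.6, 352.8]]
brass ([251, 336, 20, 21, 307], [260.4, 346.4]) [ 0.431 -0.286  0.055]
brass ([237, 326, 44, 16, 209], [252.7, 329.5]) [ 0.393 -0.26   0.055]
grey ([253, 348, 19, 14, 88], [263.3, 357.0]) [ 0.451 -0.304  0.055]
grey ([258, 343, 5, 3, 12], [259.8, 344.1]) [ 0.427 -0.282  0.055]
1.3 [[471.0, 183.0], [334.0, 164.0]]
1.4 [[472.0, 173.0], [335.0, 155.0]]
blue bbox []
black chuck [([356, 245, 19, 25, 362], [365.4, 257.2])]
top pred top/mid/bottom [[413.9, 248.5], [412.3, 250.0], [409.5, 252.4]]
brass ([389, 228, 44, 16, 278], [412.9, 231.8]) [ 0.472 -0.288  0.055]
grey ([389, 235, 44, 37, 1400], [410.6, 255.4]) [ 0.412 -0.279  0.055]
1.3 [[209.0, 108.0], [261.0, 237.0]]
1.4 [[199.0, 111.0], [251.0, 241.0]]
blue bbox [([160, 113, 95, 160, 5380], [201.4, 194.9])]
```

```bash
python3 -c "
from bench import job
print(job.close_job())"
```

```text
the job is handed in; nothing more can be done
None
```

I handed the job in, but it may be judged a fail: while I pushed the lid to its stop, the wrist force briefly read about 129 N, over the 120 N limit. The lid is fully open (about 1.4 rad), the brass-nosed chuck stands released on the small pad about 4 mm from its centre, and the black chuck is where it was. I didn't re-check the bowl, bottle and blank at the end.

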